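# Free the brass mould from the trimming jig

### The arm

A 6-joint arm with a two-finger parallel gripper is mounted at the origin on the work surface. World frame = base frame: x ahead of the robot, y to its left, z up, the work surface at z = 0. Lengths are in m, angles in degrees, forces in N, time in s.
With the tool pointing down it reaches from about 0.35 to 0.875 m from the base axis. Payload 4.2 kg.
Tool frame: the origin (TCP) lies midway between the tips of the shut fingers; the grasp point (between the pads) lies 19 mm behind it; z points along the fingers, y is the direction in which the jaws open and shut (so a half turn about z gives the same grasp; the last joint's range is limited). The gripper opens to 87 mm and grips with 3 to 60 N. Pads are 19 mm wide; open, the fingers measure 117 mm over their backs; the gripper's body (75 mm by 190 mm) begins 51 mm behind the grasp point.
Start: joints at [-55.829, 22.042, 0.453, 0, -68.411, -14.817], TCP at [0.207, -0.59, 0.223] pointing down, gripper open.
Joint ranges: [-179.83, 179.83], [-69.29, 118.12], [-61.27, 80.66], [-181.25, 117.63], [-171.15, -9.14], [-177.46, 177.46]. Speed limits (degrees/s): [159.86, 159.86, 180, 180, 180, 180].

### API

Orientations are given as a 3x3 rotation matrix whose columns are the frame's x, y, z axes.
In Python, from station import sense, capture, get_calibration, finish_job, spot_in, spot_point gives the robot as it stands.
- The arm moves only by the shell command python3 -m inch 'ROWS'. ROWS is JSON, a list of rows, each an object with "fingers": the finger opening in cm, from 0 to 8.7; "delta_pos": the shift along the tool's x, y, z in cm, a list of three; "spin": the turn about the tool's z in degrees. In form: [{"fingers": fingers, "delta_pos": [dx, dy, dz], "spin": spin}, ...]. A call has 1 to 20 rows; each row is the pose to reach, as a shift and turn from the pose commanded when the call began, along the tool's axes at that moment; what a row does not reach only later rows make up. A row lasts 1/10 s, in which the tool goes at most 50 mm and 8.59 degrees, less where a joint would pass 70% of its speed; a pose out of reach is approached as far as the arm can. A call with a gripper value outside its range is refused whole. The fingers move at their own pace and stop on an object; the grip force is fixed at half the most. Time passes only in rows, so rows that repeat a pose let the fingers close. It gives the time, the measured TCP pose, the force and the opening at its end, in the units of the state.
- sense(): the state, without advancing time (a new reading comes with each control period).
- capture(name): name is "side" or "top" or "wrist"; returns the picture (420x560x3 uint8, red, green, blue); there is no depth.
- get_calibration(name): a dict with "K" (3x3 intrinsics, pixels), "T" (4x4, takes a point from camera to world coordinates). Camera axes: x right, y up, looking along -z (the intrinsics and any distortion apply to the point x, -y, -z); pixel columns grow to the right and rows downward; lengths in m; the calibration is good to about 2 mm. A picture is of the moment at which its call begins: read the wrist's pose just before it. get_calibration takes no time and is no camera call; for the wrist camera it gives the pose at the moment of the call.
- finish_job(): hands the job in, once; it reports no verdict.
Trained networks look in the newest picture that a camera, given by its name, has taken for a name from the list of things; names that differ only in an ending like _2 or _b are one class to them, and where a whole thing is asked for, a point or a joint stands for the part that bears it (a point fixed in the world has none). Each returns a list of dicts, best first, with "conf" (0 to 1); they miss things now and then, are a little off and sometimes report something else, mostly with a low value. They report only what shows in the picture. A call takes as long as a camera call. They do not tell look-alikes from the thing itself.
- spot_in(camera, target): "extent" ([left, top, right, bottom] as shares, 0 to 1, of the picture: columns of its width, rows of its height, round what is visible of it).
- spot_point(camera, target): "location" ([column, row] as shares, 0 to 1, of the picture: columns of its width, rows of its height: a listed point, or the origin of a listed thing).
The state is a dict: "time_s": time; "joints": joint angles; "joint_velocities": joint speeds; "effort": joint torques, N m; "tcp_pos": TCP position; "ee_rot": TCP orientation; "wrist_force": force on the tool from outside, world axes, zero at the start; "moment": the same for the moment, N m; "gripper_width": opening from 0.0 (shut) to 1.0 (fully open).
Only numpy, scipy, OpenCV 4.12 (cv2) and the standard library are available. Lean on these libraries where they do the work, as an engineer would, in place of code of your own. Each camera call takes 0.05 s, during which the arm holds its last target.

### The job

Release the brass mould that is clamped on the sloping jig: back its black T-knob off nearly a quarter turn, until the clamp nose is clear of the mould (nobody marked whether its thread is left- or right-handed, so try both ways and feel which one gives). Then slide the mould out and set it down, without dropping it, right way up in the middle of the glass plate, lengthwise along the plate, let go, and leave the knob backed off and the other things on the bench where they are.

Things in the scene. Friction and masses are not known exactly. Their poses are not given: they have to be found in the camera images.
- mould: The same loose brass mould (see mould_centre); origin at the centre of its underside.
- jig: Fixed jig, foot 170 x 110 mm. Origin on the bench under the bed's centre; x level, away from its low side, y level along its width, z up. The steel bed (100 mm wide) is tilted 30 degrees about y: it rises towards +x, its normal leans 30 degrees from vertical towards -x. A ledge 8 mm high stops the mould's low end, 61 mm down the slope from the bed's centre; both sides (+y, -y) are open.
- bed_centre (a point): Centre of the bed's surface, 55 mm above the jig's origin (axes as the jig's). The blue round head, 74 mm across, overhangs the bed from 34 to 62 mm off its surface; its axis is square to the bed and meets it 46 mm up the slope from here; a column behind, further up the slope, carries it.
- knob_grip (a point): Black T-knob on the head: a bar 50 x 14 mm, 30 mm high, its underside about 10 mm above the head when tight. The point is on the screw axis, 1 mm above the bar's half height, 88 mm off the bed when tight. z: along the axis, out of the bed (30 degrees from vertical); x: along the bar (at the start straight up the slope); y: across the 14 mm.
- knob (a joint): Turn of the T-knob in rad, 0 as clamped, positive anticlockwise seen from its outer end, range -1.5 to 1.5. One way, different from time to time, it meets a firm stop within 2 degrees; the other way it turns against slight friction (0.1 N m) and knob and nose rise along the axis by 11 mm x (1 - cos angle): 9 mm at 1.4 rad. It stays where it is left.
- mould_centre (a point): Centre (half-way up) of the loose brass mould, a bar 120 x 44 x 22 mm, 0.35 to 0.6 kg, two dark figure-eights on top. x: along the 120 mm, up the slope at the start; y: across the 44 mm; z: out of its top. It lies on the bed, low end at the ledge. Its low half is free to be gripped across the 44 mm.
- mould_socket (a point): Mouth, in the mould's top, of the 14 mm socket 46 mm from its centre towards +x. The 10 mm clamp nose reaches 4 mm into it, so the mould is held until the knob has turned about 0.9 rad; at 1.4 rad the nose is 5 mm clear above it. The mould can then be lifted 2 mm off the bed and moved sideways, along its y, 65 mm either way to be clear of the head.
- plate_top (a point): Fixed glass plate 180 x 120 x 6 mm on the bench; the point is the centre of its top face, 6 mm above the bench; x: along the 180 mm; z up.
- sample_tin: bystander: open aluminium tin, 56 mm across, 35 mm high; origin at the centre of its underside
- brass_weight: bystander: brass weight, 36 mm across, 42 mm high; origin at the centre of its underside
- wash_bottle: bystander: white bottle with a red cap, 64 mm across, 170 mm high; origin at the centre of its underside
- brush_beaker: bystander: glass beaker 68 mm across and 85 mm high with a wooden brush leaning out to 245 mm; origin at the centre of its underside
- trim_spatula: bystander: spatula 200 mm long, lying; origin at its middle
There are look-alikes about, which are no part of the job. Leave any pink look-alike of the jig alone.

How it is judged:
By the outcome, as a careful person would: the job done as asked, in the order asked, and still so for the second after the job is handed in, with the robot touching nothing.
It also fails if it takes over 58 s, if anything falls off the work surface, if the arm or the gripper's body presses on something with over 40 N, if the wrist force passes 120 N, or if a joint passes its speed limit or range.

## Working session

There is one attempt and no reset: what is moved stays moved. The work goes in short steps, Python scripts to look and compute and a shell command to move; the robot and the scene stay as the last step left them, time stands still between calls to the robot, and variables do not carry over. Pictures are saved under pics/ and viewed, and the job is handed in when it is done.

```bash
ls; mkdir -p pics; cat > h.py <<'E'
import numpy as np, cv2
from station import *
def snap(n,f):
    im=capture(n); cv2.imwrite('pics/'+f+'.png',im[:,:,::-1]); return im
def proj(n,p,cal=None):
    c=cal or get_calibration(n);K=np.array(c['K']);T=np.array(c['T'])
    q=np.linalg.inv(T)@np.append(p,1); v=np.array([q[0],-q[1],-q[2]]); u=K@v; return u[:2]/u[2]
def ray(n,px,cal=None):
    c=cal or get_calibration(n);K=np.array(c['K']);T=np.array(c['T'])
    d=np.linalg.inv(K)@np.array([px[0],px[1],1.]); d=np.array([d[0],-d[1],-d[2]])
    return T[:3,3],T[:3,:3]@d
def onz(n,px,z,cal=None):
    o,d=ray(n,px,cal); return o+d*(z-o[2])/d[2]
def tri(a,pa,b,pb):
    o1,d1=ray(a,pa);o2,d2=ray(b,pb)
    A=np.stack([d1,-d2],1);t=np.linalg.lstsq(A,o2-o1,rcond=None)[0]
    x,y=o1+d1*t[0],o2+d2*t[1]; return (x+y)/2,np.linalg.norm(x-y)
E
python3 - <<'E'
from h import *
print(sense())
for n in ['side','top','wrist']:
    snap(n,n+'0'); print(n,get_calibration(n))
for n in ['side','top']:
  for t in ['jig','mould','plate_top','bed_centre','knob_grip','mould_centre','mould_socket','sample_tin','brass_weight','wash_bottle','brush_beaker','trim_spatula']:
    r=spot_point(n,t); print(n,t,[(np.round(np.array(d['location'])*[560,420],1).tolist(),round(d['conf'],2)) for d in r[:4]])
print(sense()['time_s'])
E
```

```text
pics
{'time_s': 0.0, 'joints': array([-5.58260980e+01,  2.20902555e+01,  3.80491682e-01, -2.96812538e-02,
       -6.84118147e+01, -1.48174014e+01]), 'joint_velocities': array([-0.00541034, -0.0048935 ,  0.05939929, -0.00859406, -0.0973466 ,
        0.03831002]), 'effort': array([ 3.99866303e-04, -3.90665567e+01,  1.87401867e+01,  4.21983808e+00,
        1.09360035e-02, -2.04988678e-04]), 'tcp_pos': array([ 0.20698273, -0.58909177,  0.22146801]), 'ee_rot': array([[-9.43537861e-01, -3.31263756e-01, -7.93358864e-04],
       [-3.31264697e-01,  9.43535689e-01,  2.02609583e-03],
       [ 7.73902898e-05,  2.17450991e-03, -9.99997633e-01]]), 'wrist_force': array([-0.63147458,  0.57373573,  0.83360238]), 'moment': array([0.0055746 , 0.02610767, 0.04559588]), 'gripper_width': 1.0047402676621586}
side {'K': array([[486.04006726,   0.        , 285.62136826],
       [  0.        , 486.04006726, 210.30890604],
       [  0.        ,   0.        ,   1.        ]]), 'T': array([[-0.98915224,  0.08658086, -0.11866588,  0.38242319],
       [-0.14629001, -0.65379958,  0.74239164,  0.88138602],
       [-0
[... 1388 characters left out ...]
2.1], 0.8)]
side brush_beaker [([241.6, 375.7], 0.66)]
side trim_spatula [([342.0, 180.3], 0.89)]
top jig [([212.5, 294.1], 0.93), ([193.2, 192.2], 0.79)]
top mould [([193.7, 182.2], 0.6)]
top plate_top [([348.7, 177.7], 0.63)]
top bed_centre [([205.4, 296.2], 0.79), ([190.7, 186.5], 0.74)]
top knob_grip [([204.7, 289.6], 0.57), ([182.1, 172.7], 0.49)]
top mould_centre []
top mould_socket [([190.3, 182.8], 0.41)]
top sample_tin [([271.8, 163.2], 0.73), ([278.5, 261.8], 0.19)]
top brass_weight [([280.4, 262.6], 0.45)]
top wash_bottle [([429.5, 231.9], 0.79)]
top brush_beaker [([121.9, 203.8], 0.96)]
top trim_spatula [([389.2, 283.2], 0.89), ([180.3, 176.1], 0.71), ([120.6, 205.2], 0.58)]
1.35
```

View pics/side0.png

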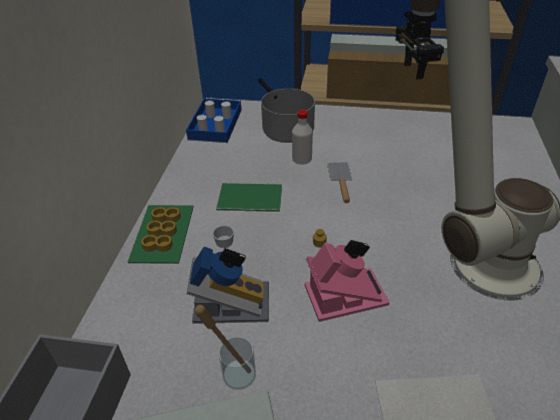

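View pics/top0.png

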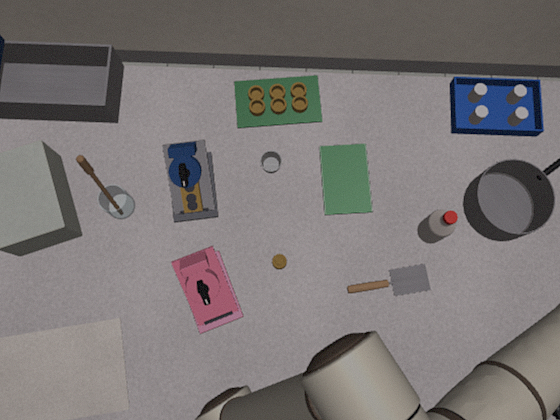

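View pics/wrist0.png

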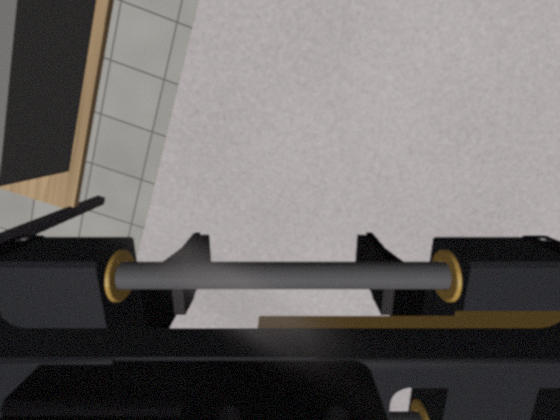

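```bash
python3 - <<'E'
import cv2
a=cv2.imread('pics/side0.png')[200:400,170:430]; b=cv2.imread('pics/top0.png')[120:350,80:320]
cv2.imwrite('pics/s0c.png',cv2.resize(a,None,fx=3,fy=3,interpolation=cv2.INTER_CUBIC))
cv2.imwrite('pics/t0c.png',cv2.resize(b,None,fx=2.6,fy=2.6,interpolation=cv2.INTER_CUBIC))
E
```

```text
(no output)
```

View pics/s0c.png

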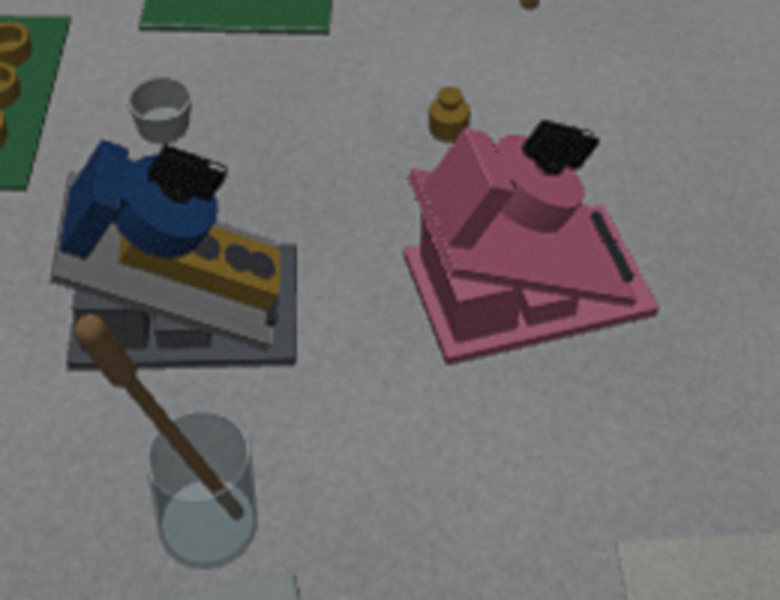

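View pics/t0c.png

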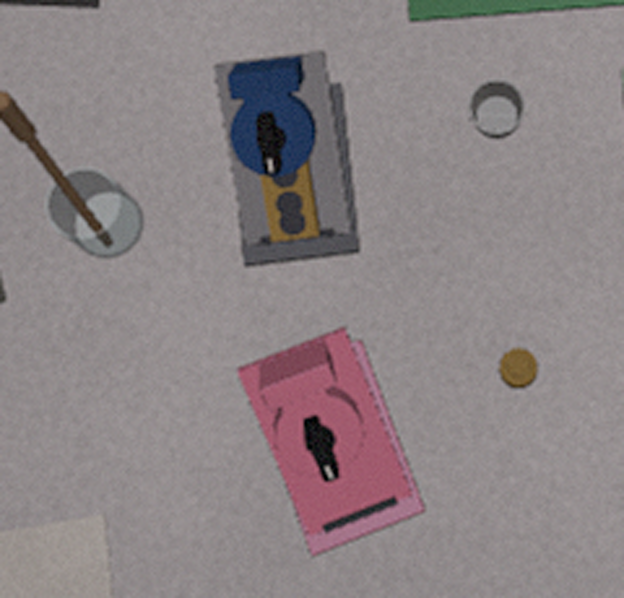

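```bash
python3 - <<'E'
from h import *
print('plate',onz('top',(347.5,178),.006),onz('side',(250.1,196.9),.006))
for c in [(319.5,146),(366,144),(372.5,212.5),(327,216)]: print('pc',onz('top',c,.006))
print('tray',[onz('top',c,.006)[:2].round(3) for c in [(235,80),(320,76),(322,123),(238,128)]])
print('pale',[onz('top',c,.006)[:2].round(3) for c in [(122,319),(128,419),(0,330)]])
for n,a,b in [('bed',(190.7,186.5),(233.3,285.5)),('knob',(182.1,172.7),(231.3,257.3)),('jig',(193.2,192.2),(237.2,300.2)),('tin',(271.8,163.2),(227.2,241.6)),('weight',(280.4,262.6),(317.4,242.1)),('beaker',(121.9,203.8),(241.6,375.7)),('bottle',(429.5,231.9),(301.2,162.1)),('spat',(389,283),(342,180.3)),('pinkbed',(205.4,296.2),(351.8,279.5))]:
    p,e=tri('top',a,'side',b); print(n,p.round(4),round(e,4))
# foot corners seen from top: 
for c in [(164,143),(205,139.5),(217.5,216),(173.5,221)]: print('jc',onz('top',c,.01).round(3))
E
```

```text
plate [ 0.65599368 -0.18389819  0.006     ] [ 0.65398967 -0.1716727   0.006     ]
pc [ 0.73808858 -0.1117885   0.006     ]
pc [ 0.74793235 -0.23032764  0.006     ]
pc [ 0.56931947 -0.24673174  0.006     ]
pc [ 0.55626814 -0.1339653   0.006     ]
tray [array([0.912, 0.113]), array([ 0.932, -0.109]), array([ 0.801, -0.117]), array([0.779, 0.098])]
pale [array([0.288, 0.348]), array([0.065, 0.313]), array([0.252, 0.633])]
bed [0.6095 0.1998 0.057 ] 0.0076
knob [0.6092 0.2038 0.1552] 0.0022
jig [0.6062 0.201  0.0076] 0.0036
tin [ 6.842e-01  8.000e-03 -2.000e-04] 0.0105
weight [ 0.4408 -0.0229 -0.0035] 0.0066
beaker [ 0.5651  0.3787 -0.0036] 0.0109
bottle [ 0.5314 -0.3941 -0.018 ] 0.0023
spat [ 0.3962 -0.2868  0.0041] 0.0005
pinkbed [0.3485 0.147  0.0582] 0.0056
jc [0.73  0.283 0.01 ]
jc [0.743 0.18  0.01 ]
jc [0.545 0.136 0.01 ]
jc [0.529 0.244 0.01 ]
```

```bash
python3 -m inch '[{"fingers":8.7,"delta_pos":[-10,9,-8],"spin":5},{"fingers":8.7,"delta_pos":[-69.6,61.4,-5],"spin":11},{"fingers":8.7,"delta_pos":[-69.6,61.4,-5],"spin":11},{"fingers":8.7,"delta_pos":[-69.6,61.4,-5],"spin":11},{"fingers":8.7,"delta_pos":[-69.6,61.4,-5],"spin":11},{"fingers":8.7,"delta_pos":[-69.6,61.4,-5],"spin":11},{"fingers":8.7,"delta_pos":[-69.6,61.4,-5],"spin":11},{"fingers":8.7,"delta_pos":[-69.6,61.4,-5],"spin":11},{"fingers":8.7,"delta_pos":[-69.6,61.4,-5],"spin":11},{"fingers":8.7,"delta_pos":[-69.6,61.4,-5],"spin":11},{"fingers":8.7,"delta_pos":[-69.6,61.4,-5],"spin":11},{"fingers":8.7,"delta_pos":[-69.6,61.4,-5],"spin":11},{"fingers":8.7,"delta_pos":[-69.6,61.4,-5],"spin":11},{"fingers":8.7,"delta_pos":[-69.6,61.4,-5],"spin":11},{"fingers":8.7,"delta_pos":[-69.6,61.4,-5],"spin":11},{"fingers":8.7,"delta_pos":[-69.6,61.4,-5],"spin":11},{"fingers":8.7,"delta_pos":[-69.6,61.4,-5],"spin":11},{"fingers":8.7,"delta_pos":[-69.6,61.4,-5],"spin":11},{"fingers":8.7,"delta_pos":[-69.6,61.4,-5],"spin":11},{"fingers":8.7,"delta_pos":[-69.6,61.4,-5],"spin":11}]'
```

```text
time_s: 3.35
tcp_pos: [0.6615, 0.2244, 0.27]
ee_rot: [[-0.989, -0.149, -0.001], [-0.149, 0.989, -0.0], [0.001, -0.0, -1.0]]
wrist_force: [-0.5, -0.3, -0.6]
gripper_width: 0.997
```

```bash
python3 - <<'E'
from h import *
snap('wrist','w1'); c=get_calibration('wrist')
np.save('c1.npy',c,allow_pickle=True)
print(sense()['tcp_pos'],np.array(c['T']).round(4).tolist())
for t in ['jig','mould','bed_centre','knob_grip','mould_centre','mould_socket']:
    r=spot_point('wrist',t); print(t,[(np.round(np.array(d['location'])*[560,420],1).tolist(),round(d['conf'],2)) for d in r[:4]])
snap('side','s1');snap('top','t1')
E
```

```text
[0.66059    0.22225407 0.2706489 ] [[-0.148, -0.9544, -0.2594, 0.5892], [0.989, -0.1431, -0.0379, 0.2113], [-0.001, -0.2621, 0.965, 0.4337], [0.0, 0.0, 0.0, 1.0]]
jig [([274.5, 135.8], 0.79)]
mould []
bed_centre []
knob_grip [([265.8, 142.9], 0.56)]
mould_centre []
mould_socket []
```

View pics/w1.png

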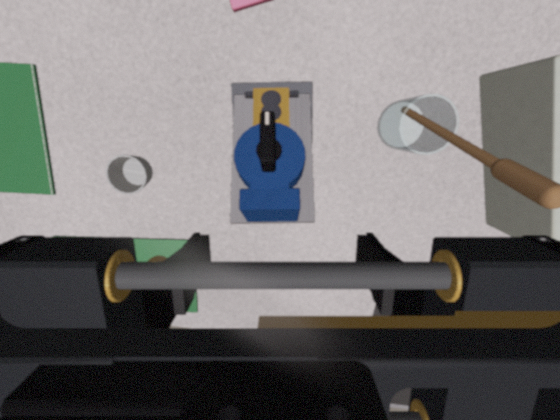

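View pics/s1.png

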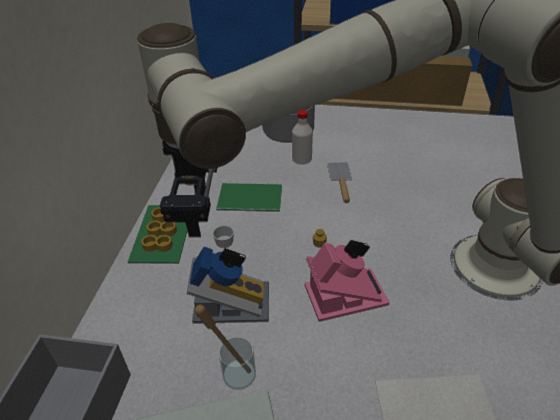

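```bash
python3 - <<'E'
import cv2
a=cv2.imread('pics/w1.png')[70:235,210:340]
cv2.imwrite('pics/w1c.png',cv2.resize(a,None,fx=3.6,fy=3.6,interpolation=cv2.INTER_CUBIC))
a=cv2.imread('pics/side0.png')[235:330,180:280]
cv2.imwrite('pics/s0d.png',cv2.resize(a,None,fx=6,fy=6,interpolation=cv2.INTER_CUBIC))
E
```

```text
(no output)
```

View pics/w1c.png

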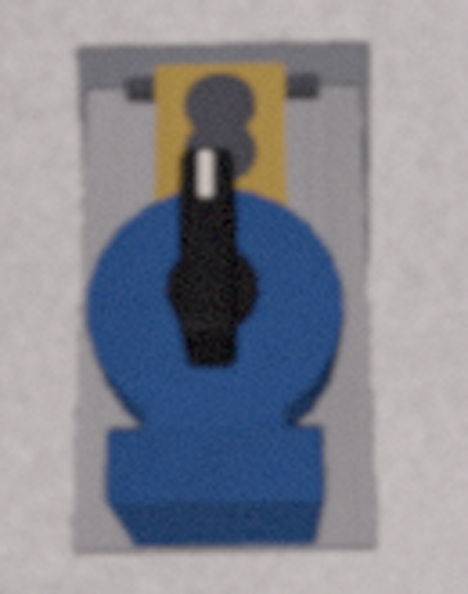

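View pics/s0d.png

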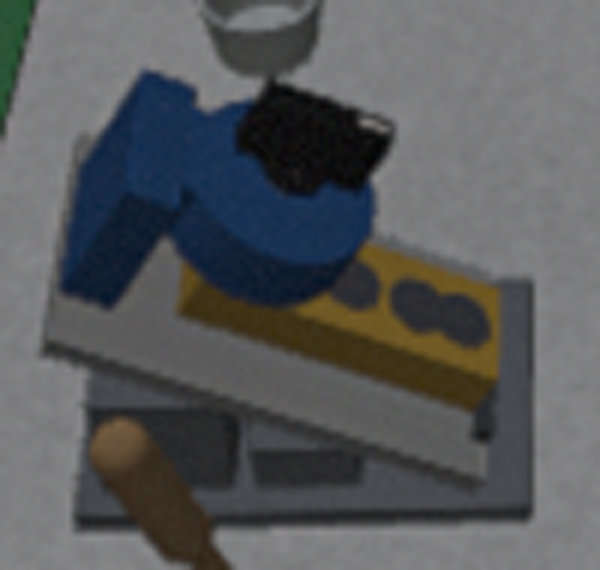

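```bash
cat > fit.py <<'E'
from h import *
from scipy.optimize import least_squares
c30,s30=np.cos(np.pi/6),.5
def bed(s,y,n): return np.array([s*c30-n*s30,y,.055+s*s30+n*c30])
def J2W(q,p):
    c,s=np.cos(q[2]),np.sin(q[2]); return np.array([q[0]+c*p[0]-s*p[1],q[1]+s*p[0]+c*p[1],p[2]])
W=lambda x,y:(210+x/3.6,70+y/3.6); S=lambda x,y:(180+x/6,235+y/6)
cw=np.load('c1.npy',allow_pickle=True).item(); cs=get_calibration('side')
L=[(cw,W(157,64),bed(-.061,-.022,.022)),(cw,W(287,64),bed(-.061,.022,.022)),
(cw,W(208,150),bed(.021,0,.102)),(cw,W(78,44),np.array([-.085,-.055,.006])),(cw,W(368,42),np.array([-.085,.055,.006])),
(cs,S(497,375),bed(-.061,.022,.022)),(cs,S(500,290),bed(-.061,-.022,.022)),(cs,S(475,410),bed(-.061,.022,0)),(cs,S(530,515),np.array([-.085,.055,0])),(cs,S(77,524),np.array([.085,.055,0]))]
def res(q): return np.concatenate([proj(None,J2W(q,p),c)-np.array(px) for c,px,p in L])
if __name__=='__main__':
    r=least_squares(res,[.61,.2,.146],loss='soft_l1'); print(r.x,np.degrees(r.x[2])); print(res(r.x).reshape(-1,2).round(1))
    rw=least_squares(lambda q:res(q)[:10],[.61,.2,.146]); print(rw.x); rs=least_squares(lambda q:res(q)[10:],[.61,.2,.146]); print(rs.x)
    for nm,p in [('bed',bed(0,0,0)),('knob',bed(.046,0,.088)),('mould',bed(-.001,0,.011)),('mould low end',bed(-.061,0,.011))]: print(nm,J2W(r.x,p).round(4))
    for a in np.linspace(0,6.28,0): pass
E
python3 fit.py
```

```text
[0.61235248 0.20059566 0.15162651] 8.68755881166511
[[ 0.4  1.7]
 [-0.4  1.6]
 [-0.2  0.1]
 [ 0.1 -6.1]
 [ 1.  -5.9]
 [-0.8 -0.2]
 [-0.7 -1.2]
 [-1.6 -0.6]
 [ 3.6  0.5]
 [ 3.  -0.1]]
[0.61395457 0.20101165 0.15790346]
[0.6132205  0.20072593 0.12463061]
bed [0.6124 0.2006 0.055 ]
knob [0.6082 0.2    0.1542]
mould [0.6061 0.1996 0.064 ]
mould low end [0.5547 0.1918 0.034 ]
```

```bash
sed -i 's/-\.085,/-.077,/g; s/\[\.085,/[.093,/' fit.py; python3 fit.py
```

```text
[0.61135444 0.20060393 0.15588471] 8.931536184999688
[[ 0.3  1. ]
 [-0.5  0.7]
 [-0.2 -1.1]
 [ 0.2 -0.4]
 [ 0.8 -0.5]
 [-0.3 -0.2]
 [-0.3 -1.3]
 [-1.2 -0.6]
 [ 0.6  0.5]
 [-0.   0.1]]
[0.61148175 0.20059773 0.15743325]
[0.6104584  0.20093498 0.14580895]
bed [0.6114 0.2006 0.055 ]
knob [0.6072 0.2    0.1542]
mould [0.6051 0.1996 0.064 ]
mould low end [0.5537 0.1915 0.034 ]
```

```bash
cat > kn.py <<'E'
from fit import *
q=[.61135,.2006,.15588]
def rel(P,yaw=None):
    s=sense(); R=s['ee_rot']; d=R.T@(np.array(P)-s['tcp_pos'])*100
    y0=np.degrees(np.arctan2(R[1,0],R[0,0])); sp=None if yaw is None else (y0-yaw+180)%360-180
    return d.round(2).tolist(),sp
if __name__=='__main__':
    print(sense()['joints'].round(1),sense()['wrist_force'].round(1))
    b=bed(.032,0,.087); P=J2W(q,b); print(P); P[2]=.134; print(rel(P,180+np.degrees(q[2])))
E
python3 kn.py
```

```text
[  31.7   27.7   16.7    0.   -78.9 -113.4] [-0.2  0.1  0.3]
[0.59575423 0.19814905 0.14634421]
([6.69, -1.17, 13.93], np.float64(-0.6360423082577995))
```

```bash
python3 -m inch '[{"fingers":2.8,"delta_pos":[6.7,-1.2,0],"spin":-0.6},{"fingers":2.8,"delta_pos":[6.7,-1.2,3],"spin":-0.6},{"fingers":2.8,"delta_pos":[6.7,-1.2,5],"spin":-0.6},{"fingers":2.8,"delta_pos":[6.7,-1.2,7],"spin":-0.6},{"fingers":2.8,"delta_pos":[6.7,-1.2,7.5],"spin":-0.6},{"fingers":2.8,"delta_pos":[6.7,-1.2,7.5],"spin":-0.6}]'
python3 - <<'E'
from h import *
snap('side','s2');snap('wrist','w2'); 
a=cv2.imread('pics/side2.png') if 0 else cv2.imread('pics/s2.png')[150:340,140:300]
cv2.imwrite('pics/s2c.png',cv2.resize(a,None,fx=3.1,fy=3.1,interpolation=cv2.INTER_CUBIC))
E
```

```text
time_s: 4.4
tcp_pos: [0.5956, 0.1982, 0.1973]
ee_rot: [[-0.988, -0.155, -0.001], [-0.155, 0.988, -0.001], [0.001, -0.001, -1.0]]
wrist_force: [0.2, 0.6, -0.3]
gripper_width: 0.542
```

View pics/s2c.png

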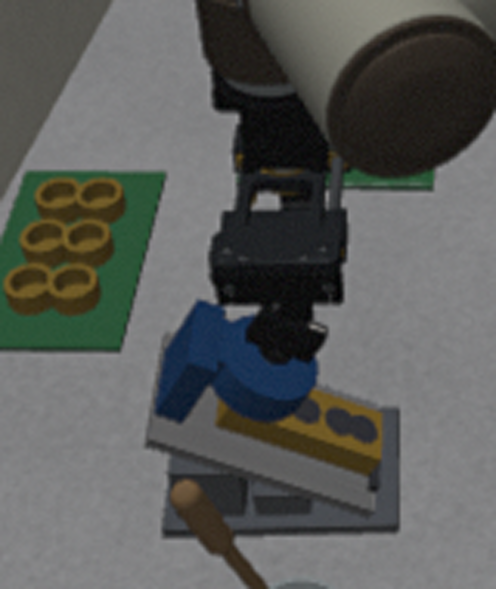

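View pics/w2.png

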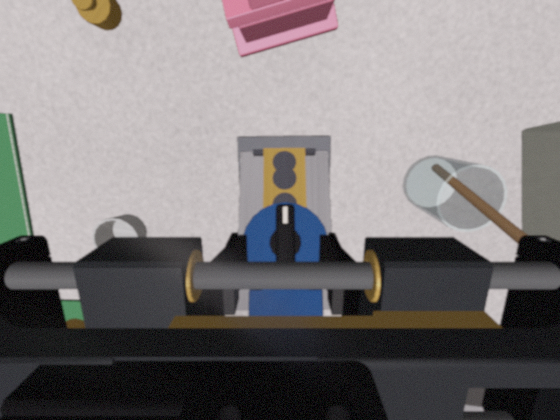

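```bash
python3 -m inch '[{"fingers":2.8,"delta_pos":[0,0,1.5],"spin":0},{"fingers":2.8,"delta_pos":[0,0,3],"spin":0},{"fingers":2.8,"delta_pos":[0,0,4.5],"spin":0},{"fingers":2.8,"delta_pos":[0,0,5.5],"spin":0},{"fingers":2.8,"delta_pos":[0,0,6.2],"spin":0},{"fingers":2.8,"delta_pos":[0,0,6.2],"spin":0}]'
python3 - <<'E'
from h import *
snap('wrist','w3')
print(sense()['wrist_force'],sense()['gripper_width'])
E
```

```text
time_s: 5.1
tcp_pos: [0.5957, 0.1986, 0.1351]
ee_rot: [[-0.988, -0.156, -0.001], [-0.156, 0.988, -0.0], [0.001, -0.0, -1.0]]
wrist_force: [0.2, -0.4, 0.0]
gripper_width: 0.319
[-0.15633926  0.42429514  0.86997513] 0.322121523670334
```

View pics/w3.png

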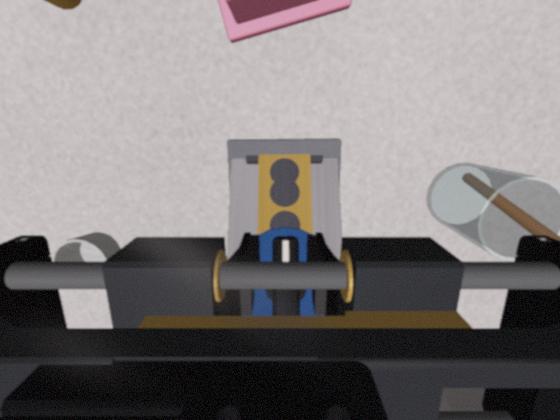

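```bash
python3 -m inch '[{"fingers":2.8,"delta_pos":[0,0.4,0],"spin":0},{"fingers":2.8,"delta_pos":[0,0.6,0],"spin":0},{"fingers":2.8,"delta_pos":[0,0.8,0],"spin":0},{"fingers":2.8,"delta_pos":[0,0.8,0],"spin":0}]'
```

```text
time_s: 5.55
tcp_pos: [0.5947, 0.2069, 0.136]
ee_rot: [[-0.988, -0.156, 0.001], [-0.156, 0.988, 0.0], [-0.001, 0.0, -1.0]]
wrist_force: [-0.3, -0.2, -0.3]
gripper_width: 0.317
```

```bash
python3 -m inch '[{"fingers":2.8,"delta_pos":[0,0.1,0],"spin":0},{"fingers":2.8,"delta_pos":[0,0.2,0],"spin":0},{"fingers":2.8,"delta_pos":[0,0.2,0],"spin":0}]'; python3 -m inch '[{"fingers":2.8,"delta_pos":[0,0.1,0],"spin":0},{"fingers":2.8,"delta_pos":[0,0.2,0],"spin":0},{"fingers":2.8,"delta_pos":[0,0.2,0],"spin":0}]'
```

```text
time_s: 5.85
tcp_pos: [0.5945, 0.2076, 0.1358]
ee_rot: [[-0.988, -0.156, 0.0], [-0.156, 0.988, -0.002], [0.0, -0.002, -1.0]]
wrist_force: [1.9, -4.3, 1.5]
gripper_width: 0.321
time_s: 6.15
tcp_pos: [0.5943, 0.2079, 0.1359]
ee_rot: [[-0.988, -0.155, -0.0], [-0.155, 0.988, -0.004], [0.001, -0.004, -1.0]]
wrist_force: [3.3, -10.1, 1.3]
gripper_width: 0.323
```

```bash
python3 -m inch '[{"fingers":2.8,"delta_pos":[0,0.2,0],"spin":0},{"fingers":2.8,"delta_pos":[0,0.2,0],"spin":0}]'; python3 -m inch '[{"fingers":2.8,"delta_pos":[0,-1.4,0],"spin":0},{"fingers":2.8,"delta_pos":[0,-1.8,0],"spin":0},{"fingers":2.8,"delta_pos":[0,-2.2,0],"spin":0},{"fingers":2.8,"delta_pos":[0,-2.4,0],"spin":0},{"fingers":2.8,"delta_pos":[0,-2.4,0],"spin":0}]'
```

```text
time_s: 6.35
tcp_pos: [0.5943, 0.2084, 0.1359]
ee_rot: [[-0.988, -0.155, -0.001], [-0.155, 0.988, -0.007], [0.002, -0.006, -1.0]]
wrist_force: [4.2, -14.5, 1.4]
gripper_width: 0.327
time_s: 6.85
tcp_pos: [0.597, 0.1918, 0.1354]
ee_rot: [[-0.988, -0.156, 0.001], [-0.156, 0.988, 0.005], [-0.001, 0.005, -1.0]]
wrist_force: [-2.3, 6.4, 0.0]
gripper_width: 0.326
```

```bash
python3 -m inch '[{"fingers":2.8,"delta_pos":[0,-0.2,0],"spin":0},{"fingers":2.8,"delta_pos":[0,-0.4,0],"spin":-3},{"fingers":2.8,"delta_pos":[0,-0.4,0],"spin":-6}]'
```

```text
time_s: 7.15
tcp_pos: [0.598, 0.1897, 0.1355]
ee_rot: [[-0.965, -0.261, 0.003], [-0.261, 0.965, 0.007], [-0.004, 0.006, -1.0]]
wrist_force: [-1.6, 9.5, -1.7]
gripper_width: 0.323
```

```bash
cat > arc.py <<'E'
from kn import *
def pose(th,w,r=.014,od=.004,dz=-.014):
    t=np.radians(th); u=bed(1,0,0)-bed(0,0,0);v=np.array([0,1.,0]);n=bed(0,0,1)-bed(0,0,0)
    b=np.cos(t)*u+np.sin(t)*v; m=-np.sin(t)*u+np.cos(t)*v
    psi=np.arctan2(b[1],b[0]); h=np.array([-np.sin(psi),np.cos(psi),0])
    c=bed(.046,0,.087+.011*(1-np.cos(t)))-r*b
    ext=.007*abs(m@h)+.015*abs(n@h)
    P=c+h*(ext-w/2-od); P[2]=c[2]+dz
    return J2W(q,P),180+np.degrees(q[2]+psi)
def rows(C,yaw,L,w,**k):
    R=np.array([[np.cos(yaw),np.sin(yaw),0],[np.sin(yaw),-np.cos(yaw),0],[0,0,-1]])
    for th in L:
        P,y=pose(th,w,**k); print(th,P.round(4),((R.T@(P-C))*100).round(2),round(np.degrees(yaw)-y,1))
if __name__=='__main__':
    rows(np.array([.5979,.1845,.1353]),np.radians(194.93),[5,15,25,35,45,55,65,75,80,85],.036)
E
python3 arc.py
```

```text
5 [0.5996 0.1832 0.1324] [-0.13 -0.17  0.29] 0.2
15 [0.6022 0.1831 0.1329] [-0.38 -0.25  0.24] -11.2
25 [0.6043 0.1831 0.1339] [-0.59 -0.3   0.14] -22.3
35 [0.6061 0.1833 0.1353] [-0.76 -0.33 -0.  ] -33.0
45 [0.6076 0.1835 0.1372] [-0.91 -0.35 -0.19] -43.1
55 [0.6089 0.1837 0.1394] [-1.04 -0.36 -0.41] -52.8
65 [0.6101 0.1842 0.1419] [-1.17 -0.34 -0.66] -62.0
75 [0.6113 0.1849 0.1446] [-1.3  -0.3  -0.93] -70.9
80 [0.6118 0.1854 0.146 ] [-1.37 -0.27 -1.07] -75.3
85 [0.6123 0.186  0.1474] [-1.43 -0.23 -1.21] -79.7
```

```bash
python3 -m inch '[{"fingers":3.6,"delta_pos":[-0.1,-0.2,0],"spin":-1},{"fingers":3.6,"delta_pos":[-0.3,-0.25,0],"spin":-7},{"fingers":3.6,"delta_pos":[-0.5,-0.3,0],"spin":-14},{"fingers":3.6,"delta_pos":[-0.6,-0.3,0],"spin":-22},{"fingers":3.6,"delta_pos":[-0.75,-0.33,0],"spin":-30},{"fingers":3.6,"delta_pos":[-0.75,-0.33,0],"spin":-33}]'
python3 - <<'E'
from h import *
snap('top','t4');snap('wrist','w4')
print(sense()['wrist_force'],sense()['gripper_width'])
a=cv2.imread('pics/t4.png')[120:260,120:280]
cv2.imwrite('pics/t4c.png',cv2.resize(a,None,fx=4,fy=4,interpolation=cv2.INTER_CUBIC))
E
```

```text
time_s: 7.75
tcp_pos: [0.6056, 0.1875, 0.1357]
ee_rot: [[-0.666, -0.746, 0.001], [-0.746, 0.666, 0.005], [-0.004, 0.003, -1.0]]
wrist_force: [-4.5, 7.5, 2.9]
gripper_width: 0.414
[-3.41184187  8.09771692  1.55223222] 0.4145672642939912
```

View pics/w4.png

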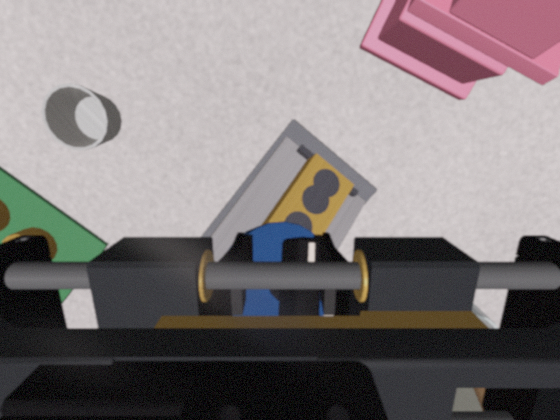

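```bash
python3 - <<'E'
from arc import *
y=np.radians(194.93); R=np.array([[np.cos(y),np.sin(y),0],[np.sin(y),-np.cos(y),0],[0,0,-1]])
C=np.array([.5979,.1845,.1353])+R@np.array([-.0075,-.0033,0]); print(C)
rows(C,np.radians(194.93+33),[45,55,65,75,80,85],.036)
E
```

```text
[0.60599702 0.18324369 0.1353    ]
45 [0.6076 0.1835 0.1372] [-0.12 -0.1  -0.19] -10.1
55 [0.6089 0.1837 0.1394] [-0.23 -0.18 -0.41] -19.8
65 [0.6101 0.1842 0.1419] [-0.35 -0.24 -0.66] -29.0
75 [0.6113 0.1849 0.1446] [-0.48 -0.28 -0.93] -37.9
80 [0.6118 0.1854 0.146 ] [-0.55 -0.29 -1.07] -42.3
85 [0.6123 0.186  0.1474] [-0.63 -0.29 -1.21] -46.7
```

```bash
python3 -m inch '[{"fingers":3.6,"delta_pos":[-0.1,-0.1,-0.2],"spin":-8},{"fingers":3.6,"delta_pos":[-0.2,-0.15,-0.4],"spin":-15},{"fingers":3.6,"delta_pos":[-0.3,-0.2,-0.55],"spin":-23},{"fingers":3.6,"delta_pos":[-0.4,-0.26,-0.8],"spin":-31},{"fingers":3.6,"delta_pos":[-0.5,-0.28,-0.95],"spin":-38},{"fingers":3.6,"delta_pos":[-0.55,-0.3,-1.1],"spin":-43},{"fingers":3.6,"delta_pos":[-0.55,-0.3,-1.1],"spin":-43}]'
python3 - <<'E'
from h import *
snap('wrist','w5')
E
```

```text
time_s: 8.55
tcp_pos: [0.6091, 0.188, 0.1451]
ee_rot: [[0.018, -1.0, -0.006], [-1.0, -0.018, 0.002], [-0.002, 0.006, -1.0]]
wrist_force: [-5.8, 5.4, -0.7]
gripper_width: 0.414
```

View pics/w5.png

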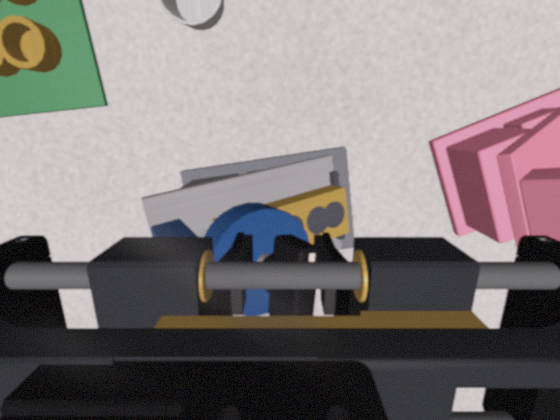

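```bash
python3 -m inch '[{"fingers":4.2,"delta_pos":[0,0.5,0],"spin":0},{"fingers":4.2,"delta_pos":[0,0.5,-1],"spin":0},{"fingers":4.2,"delta_pos":[0,0.5,-5],"spin":0},{"fingers":4.2,"delta_pos":[0,0.5,-9],"spin":0},{"fingers":4.2,"delta_pos":[-8,0.5,-10],"spin":0},{"fingers":4.2,"delta_pos":[-8,0.5,-10],"spin":0},{"fingers":4.2,"delta_pos":[-8,0.5,-10],"spin":0}]'
python3 - <<'E'
from h import *
snap('wrist','w6'); c=get_calibration('wrist'); np.save('c6.npy',c,allow_pickle=True)
snap('top','t6')
a=cv2.imread('pics/w6.png')[60:240,180:380]
cv2.imwrite('pics/w6c.png',cv2.resize(a,None,fx=3.3,fy=3.3,interpolation=cv2.INTER_CUBIC))
E
```

```text
time_s: 9.3
tcp_pos: [0.6062, 0.2691, 0.2483]
ee_rot: [[0.02, -1.0, 0.004], [-1.0, -0.02, 0.002], [-0.002, -0.004, -1.0]]
wrist_force: [0.1, -0.2, -0.9]
gripper_width: 0.479
```

View pics/w6c.png

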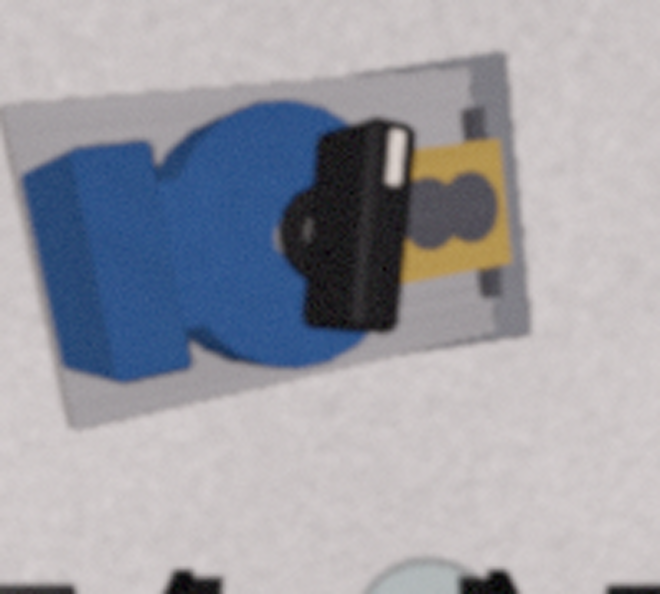

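```bash
python3 - <<'E'
from arc import *
c6=np.load('c6.npy',allow_pickle=True).item()
u=bed(1,0,0)-bed(0,0,0);v=np.array([0,1.,0]);n=bed(0,0,1)-bed(0,0,0)
f=lambda p:((proj(None,J2W(q,p),c6)-[180,60])*3.3).round(0)
for th in [70,75,80,85]:
    t=np.radians(th);b=np.cos(t)*u+np.sin(t)*v; m=-np.sin(t)*u+np.cos(t)*v
    c=bed(.046,0,.087+.011*(1-np.cos(t)))
    print(th,[f(c+.015*n+.007*s*m+.025*k*b).tolist() for s in (1,-1) for k in (-1,1)])
print([f(bed(-.061,y,.022)).tolist() for y in(-.022,.022)])
im=cv2.imread('pics/t6.png'); print(im.shape)
E
```

```text
70 [[424.0, 130.0], [389.0, 338.0], [376.0, 113.0], [340.0, 328.0]]
75 [[419.0, 125.0], [398.0, 337.0], [369.0, 113.0], [349.0, 332.0]]
80 [[414.0, 120.0], [408.0, 335.0], [363.0, 114.0], [359.0, 335.0]]
85 [[409.0, 116.0], [418.0, 332.0], [357.0, 115.0], [369.0, 337.0]]
[[496.0, 140.0], [507.0, 265.0]]
(420, 560, 3)
```

```bash
python3 - <<'E'
from kn import *
for p in [(-.068,0,.12),(-.068,0,.037),(-.063,0,.037)]:
    P=J2W(q,np.array(p)); print(P.round(4),rel(P,180+np.degrees(q[2])))
print(sense()['joints'].round(0))
E
```

```text
[0.5442 0.19   0.12  ] ([7.5, 6.3, 12.71], np.float64(82.09021050413548))
[0.5442 0.19   0.037 ] ([7.5, 6.31, 21.01], np.float64(82.09021050413548))
[0.5491 0.1908 0.037 ] ([7.43, 5.82, 21.01], np.float64(82.09021050413548))
[ 38.  25.   8.   0. -73. -37.]
```

```bash
python3 -m inch '[{"fingers":7,"delta_pos":[3,2,0],"spin":8},{"fingers":7,"delta_pos":[6,5,0],"spin":16},{"fingers":7,"delta_pos":[7.5,6.3,0],"spin":24},{"fingers":7,"delta_pos":[7.5,6.3,0],"spin":32},{"fingers":7,"delta_pos":[7.5,6.3,0],"spin":40},{"fingers":7,"delta_pos":[7.5,6.3,0],"spin":48},{"fingers":7,"delta_pos":[7.5,6.3,0],"spin":56},{"fingers":7,"delta_pos":[7.5,6.3,0],"spin":64},{"fingers":7,"delta_pos":[7.5,6.3,0],"spin":72},{"fingers":7,"delta_pos":[7.5,6.3,0],"spin":80},{"fingers":7,"delta_pos":[7.5,6.3,3],"spin":82},{"fingers":7,"delta_pos":[7.5,6.3,7],"spin":82},{"fingers":7,"delta_pos":[7.5,6.3,11],"spin":82},{"fingers":7,"delta_pos":[7.5,6.3,15],"spin":82},{"fingers":7,"delta_pos":[7.5,6.3,15],"spin":82}]'
python3 - <<'E'
from kn import *
snap('side','s7');snap('wrist','w7')
a=cv2.imread('pics/s7.png')[190:340,150:310]
cv2.imwrite('pics/s7c.png',cv2.resize(a,None,fx=4,fy=4,interpolation=cv2.INTER_CUBIC))
print(rel(J2W(q,np.array((-.068,0,.037))),180+np.degrees(q[2])),sense()['joints'].round(0))
E
```

```text
time_s: 10.9
tcp_pos: [0.5403, 0.1862, 0.0915]
ee_rot: [[-0.988, -0.153, -0.011], [-0.153, 0.988, -0.006], [0.012, -0.004, -1.0]]
wrist_force: [-0.8, -1.2, -0.0]
gripper_width: 0.803
([0.02, 0.14, 6.03], np.float64(0.009687913982133978)) [  35.   24.  -16.    0.  -50. -116.]
```

View pics/s7c.png

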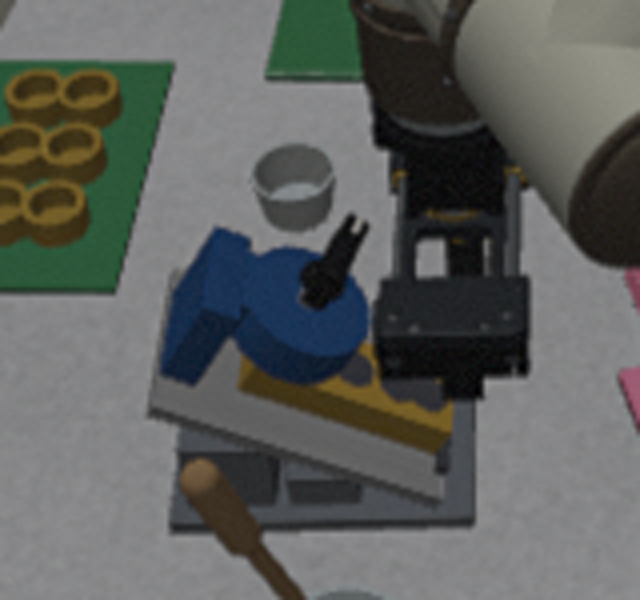

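View pics/w7.png

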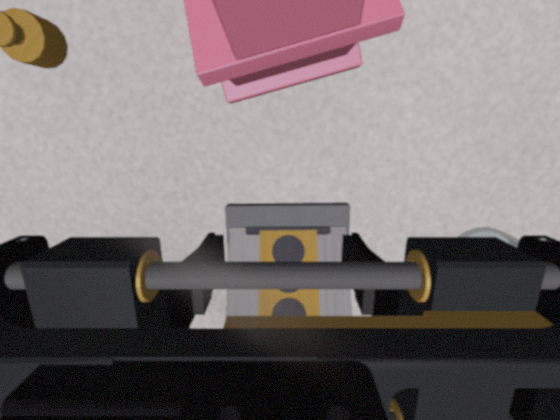

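```bash
python3 -m inch '[{"fingers":6.5,"delta_pos":[0,0.1,1.5],"spin":0},{"fingers":6.5,"delta_pos":[0,0.1,3],"spin":0},{"fingers":6.5,"delta_pos":[0,0.1,4],"spin":0},{"fingers":6.5,"delta_pos":[0,0.1,5],"spin":0},{"fingers":6.5,"delta_pos":[0,0.1,5.3],"spin":0},{"fingers":6.5,"delta_pos":[0,0.1,5.3],"spin":0}]'
python3 - <<'E'
from kn import *
snap('side','s8')
a=cv2.imread('pics/s8.png')[190:340,150:310]
cv2.imwrite('pics/s8c.png',cv2.resize(a,None,fx=4,fy=4,interpolation=cv2.INTER_CUBIC))
print(rel(J2W(q,np.array((-.063,0,.037))),180+np.degrees(q[2])),sense()['wrist_force'])
E
```

```text
time_s: 11.6
tcp_pos: [0.544, 0.1906, 0.0438]
ee_rot: [[-0.988, -0.156, 0.0], [-0.156, 0.988, -0.0], [-0.0, -0.0, -1.0]]
wrist_force: [-0.6, 0.5, -0.2]
gripper_width: 0.748
([-0.49, -0.07, 0.71], np.float64(0.036029756976518)) [0.81870771 0.64497222 1.06062363]
```

View pics/s8c.png

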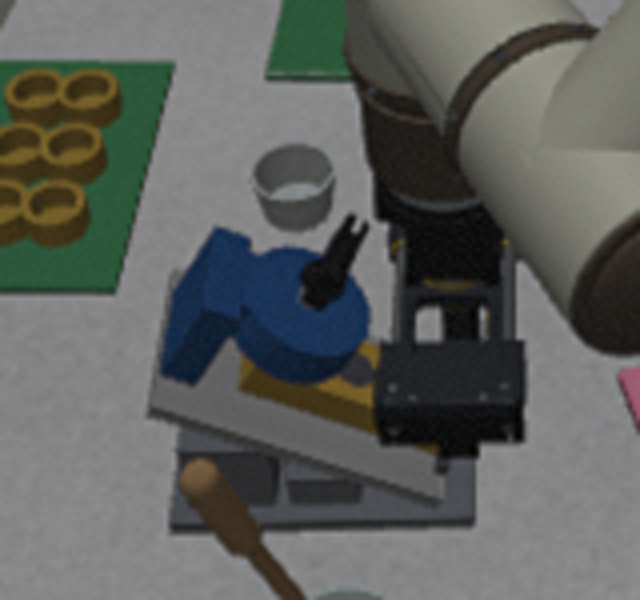

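```bash
python3 -m inch '[{"fingers":6.5,"delta_pos":[-0.2,-0.05,0.3],"spin":0},{"fingers":6.5,"delta_pos":[-0.4,-0.05,0.6],"spin":0},{"fingers":6.5,"delta_pos":[-0.5,-0.05,0.7],"spin":0},{"fingers":6.5,"delta_pos":[-0.5,-0.05,0.7],"spin":0}]'; python3 -m inch '[{"fingers":5,"delta_pos":[0,0,0],"spin":0},{"fingers":4,"delta_pos":[0,0,0],"spin":0},{"fingers":3.5,"delta_pos":[0,0,0],"spin":0},{"fingers":3.5,"delta_pos":[0,0,0],"spin":0},{"fingers":3.5,"delta_pos":[0,0,0],"spin":0}]'; python3 -c "
from kn import *
s=sense();print(s);c,sn=np.cos(q[2]),np.sin(q[2]);d=s['tcp_pos'][:2]-q[:2];print(c*d[0]+sn*d[1],-sn*d[0]+c*d[1])"
```

```text
time_s: 12.05
tcp_pos: [0.5489, 0.1908, 0.0363]
ee_rot: [[-0.988, -0.156, -0.0], [-0.156, 0.988, -0.0], [0.0, -0.0, -1.0]]
wrist_force: [-0.6, 0.1, 0.0]
gripper_width: 0.75
time_s: 12.55
tcp_pos: [0.5487, 0.1911, 0.0366]
ee_rot: [[-0.988, -0.156, 0.0], [-0.156, 0.988, 0.0], [-0.0, 0.0, -1.0]]
wrist_force: [-0.8, 1.6, 0.3]
gripper_width: 0.493
{'time_s': 12.55, 'joints': array([ 3.51613975e+01,  2.90297688e+01, -1.85609447e+01, -2.03483808e-02,
       -4.23929966e+01, -1.16182395e+02]), 'joint_velocities': array([-0.03848153,  0.08299171,  0.07382246, -0.02277837, -0.13502434,
        0.01701532]), 'effort': array([-9.79173705e-01, -3.96656621e+01,  1.33615762e+01,  3.26630205e+00,
       -1.43196783e-01, -3.82033666e-02]), 'tcp_pos': array([0.54869201, 0.19112993, 0.0365957 ]), 'ee_rot': array([[-9.87786494e-01, -1.55813454e-01,  9.45691624e-05],
       [-1.55813412e-01,  9.87786440e-01,  3.59501710e-04],
       [-1.49429340e-04,  3.40375790e-04, -9.99999931e-01]]), 'wrist_force': array([-0.79659124,  1.63558187,  0.27868051]), 'moment': array([0.38340646, 0.2424413 , 0.07077503]), 'gripper_width': 0.49345579397442313}
-0.06336850694726985 0.0003723777787899528
```

```bash
python3 -m inch '[{"fingers":3.5,"delta_pos":[0,0,0],"spin":0},{"fingers":3.5,"delta_pos":[0,0,-0.3],"spin":0},{"fingers":3.5,"delta_pos":[0,0,-0.6],"spin":0}]';  python3 -m inch '[{"fingers":3.5,"delta_pos":[0,0,-0.3],"spin":0},{"fingers":3.5,"delta_pos":[0,0,-0.6],"spin":0},{"fingers":3.5,"delta_pos":[0,0,-0.8],"spin":0},{"fingers":3.5,"delta_pos":[0,0,-0.8],"spin":0}]'
python3 - <<'E'
from kn import *
snap('side','s9')
a=cv2.imread('pics/s9.png')[190:340,150:310]
cv2.imwrite('pics/s9c.png',cv2.resize(a,None,fx=4,fy=4,interpolation=cv2.INTER_CUBIC))
E
```

```text
time_s: 12.85
tcp_pos: [0.5474, 0.1901, 0.0418]
ee_rot: [[-0.988, -0.155, -0.003], [-0.155, 0.988, -0.002], [0.004, -0.001, -1.0]]
wrist_force: [-0.6, 0.2, -3.9]
gripper_width: 0.496
time_s: 13.25
tcp_pos: [0.5488, 0.1907, 0.0508]
ee_rot: [[-0.988, -0.155, 0.0], [-0.155, 0.988, 0.0], [-0.0, 0.0, -1.0]]
wrist_force: [-1.2, 0.1, -3.5]
gripper_width: 0.501
```

View pics/s9c.png

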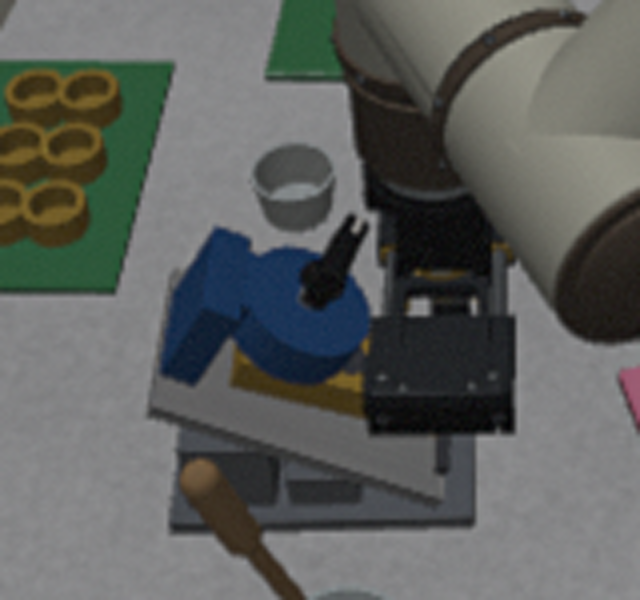

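```bash
python3 -m inch '[{"fingers":3.5,"delta_pos":[0.6,0,0.3],"spin":0},{"fingers":3.5,"delta_pos":[1.2,0,0.65],"spin":0},{"fingers":3.5,"delta_pos":[1.8,0,1.0],"spin":0},{"fingers":3.5,"delta_pos":[2.4,0,1.35],"spin":0},{"fingers":3.5,"delta_pos":[3.0,0,1.7],"spin":0},{"fingers":3.5,"delta_pos":[3.6,0,2.0],"spin":0},{"fingers":3.5,"delta_pos":[3.6,0,2.0],"spin":0},{"fingers":3.5,"delta_pos":[3.6,0,2.0],"spin":0}]'
python3 - <<'E'
from kn import *
snap('side','s10')
a=cv2.imread('pics/s10.png')[190:340,150:310]
cv2.imwrite('pics/s10c.png',cv2.resize(a,None,fx=4,fy=4,interpolation=cv2.INTER_CUBIC))
print(sense()['wrist_force'])
E
```

```text
time_s: 14.1
tcp_pos: [0.5128, 0.1851, 0.0304]
ee_rot: [[-0.988, -0.156, -0.001], [-0.156, 0.988, -0.0], [0.001, -0.0, -1.0]]
wrist_force: [-0.9, -0.0, -4.5]
gripper_width: 0.493
[ 0.40265268 -0.16541091 -3.34568705]
```

View pics/s10c.png

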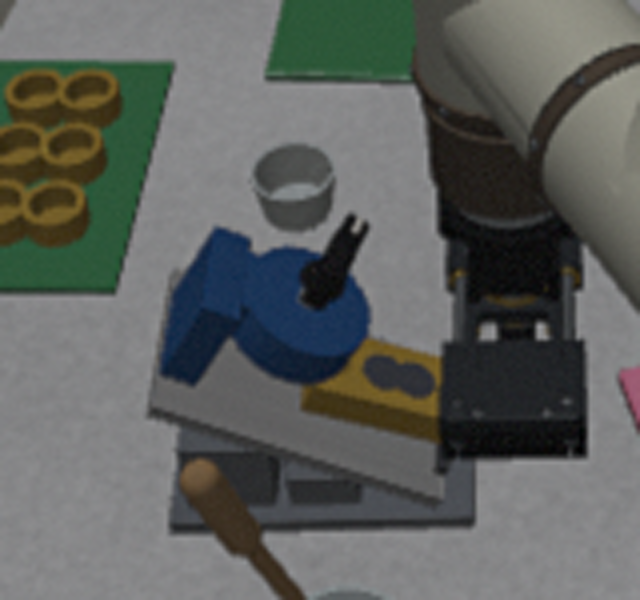

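```bash
python3 -m inch '[{"fingers":3.5,"delta_pos":[0,0,0.1],"spin":0},{"fingers":3.5,"delta_pos":[0,0,0.2],"spin":0},{"fingers":3.5,"delta_pos":[0,0,0.2],"spin":0}]'; python3 -m inch '[{"fingers":3.5,"delta_pos":[0,0,0.1],"spin":0},{"fingers":3.5,"delta_pos":[0,0,0.2],"spin":0},{"fingers":3.5,"delta_pos":[0,0,0.2],"spin":0}]'
```

```text
time_s: 14.45
tcp_pos: [0.5138, 0.1855, 0.0288]
ee_rot: [[-0.988, -0.156, 0.001], [-0.156, 0.988, 0.0], [-0.001, 0.0, -1.0]]
wrist_force: [-0.1, -0.4, -3.5]
gripper_width: 0.494
time_s: 14.75
tcp_pos: [0.5137, 0.1854, 0.027]
ee_rot: [[-0.988, -0.156, 0.001], [-0.156, 0.988, 0.0], [-0.001, 0.0, -1.0]]
wrist_force: [-0.6, -0.2, 0.3]
gripper_width: 0.496
```

```bash
python3 -m inch '[{"fingers":4.6,"delta_pos":[0,0,0.05],"spin":0},{"fingers":4.8,"delta_pos":[0,0,0.05],"spin":0},{"fingers":5.2,"delta_pos":[0,0,0.05],"spin":0},{"fingers":5.2,"delta_pos":[0,0,0.05],"spin":0}]'
python3 - <<'E'
from kn import *
snap('side','s11');snap('wrist','w11')
a=cv2.imread('pics/s11.png')[190:340,150:310]
cv2.imwrite('pics/s11c.png',cv2.resize(a,None,fx=4,fy=4,interpolation=cv2.INTER_CUBIC))
print(sense()['wrist_force'],sense()['gripper_width'])
E
```

```text
time_s: 15.15
tcp_pos: [0.5135, 0.1855, 0.0262]
ee_rot: [[-0.988, -0.156, 0.001], [-0.156, 0.988, 0.0], [-0.001, 0.0, -1.0]]
wrist_force: [-0.5, -0.6, -0.3]
gripper_width: 0.588
[-0.11353326  0.21746599  0.60928714] 0.5940055629329382
```

View pics/s11c.png

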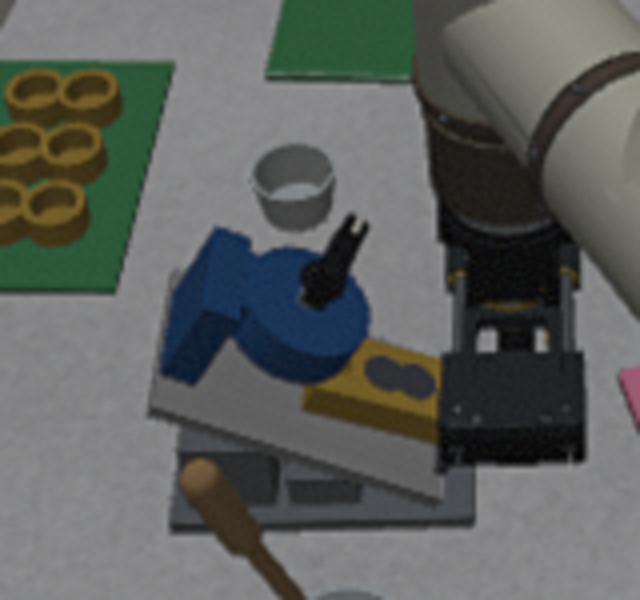

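View pics/w11.png

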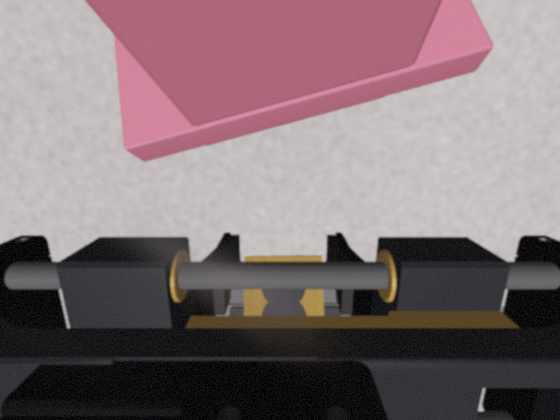

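```bash
python3 -m inch '[{"fingers":6.2,"delta_pos":[0,0,-0.4],"spin":0},{"fingers":6.2,"delta_pos":[-0.8,0,-0.8],"spin":0},{"fingers":6.2,"delta_pos":[-1.6,0,-1.1],"spin":0},{"fingers":6.2,"delta_pos":[-2.4,0,-1.2],"spin":0},{"fingers":6.2,"delta_pos":[-3.1,0,-1.2],"spin":0},{"fingers":6.2,"delta_pos":[-3.5,0,-1.2],"spin":0},{"fingers":6.2,"delta_pos":[-3.5,0,-1.2],"spin":0}]'
python3 - <<'E'
from kn import *
snap('side','s12')
s=sense();c,sn=np.cos(q[2]),np.sin(q[2]);d=s['tcp_pos'][:2]-q[:2];print(c*d[0]+sn*d[1],-sn*d[0]+c*d[1],s['tcp_pos'],s['wrist_force'])
a=cv2.imread('pics/s12.png')[190:340,150:310]
cv2.imwrite('pics/s12c.png',cv2.resize(a,None,fx=4,fy=4,interpolation=cv2.INTER_CUBIC))
E
```

```text
time_s: 15.95
tcp_pos: [0.5483, 0.1907, 0.0377]
ee_rot: [[-0.988, -0.155, -0.0], [-0.155, 0.988, -0.0], [0.0, -0.0, -1.0]]
wrist_force: [0.1, 0.3, 0.3]
gripper_width: 0.714
-0.06437062570097962 -7.415010260591014e-05 [0.54777136 0.19053324 0.03765913] [ 0.18411973 -0.08907724  0.64632523]
```

View pics/s12c.png

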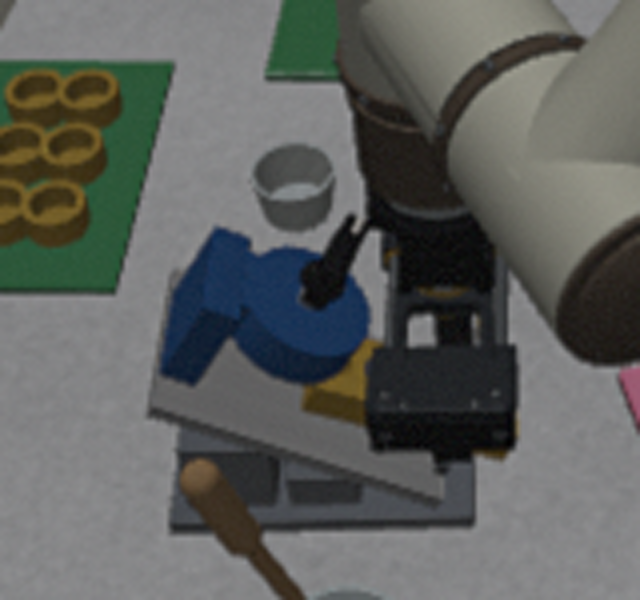

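```bash
python3 -m inch '[{"fingers":4.6,"delta_pos":[0,0,0],"spin":0},{"fingers":3.5,"delta_pos":[0,0,0],"spin":0},{"fingers":3.5,"delta_pos":[0,0,0],"spin":0},{"fingers":3.5,"delta_pos":[0,0,0],"spin":0},{"fingers":3.5,"delta_pos":[0,0,0],"spin":0},{"fingers":3.5,"delta_pos":[0,0,-0.1],"spin":0},{"fingers":3.5,"delta_pos":[0,0,-0.4],"spin":0},{"fingers":3.5,"delta_pos":[0,0,-0.4],"spin":0}]';python3 -m inch '[{"fingers":3.5,"delta_pos":[0.7,0,0],"spin":0},{"fingers":3.5,"delta_pos":[1.5,0,0],"spin":0},{"fingers":3.5,"delta_pos":[2.3,0,-0.2],"spin":0},{"fingers":3.5,"delta_pos":[3.2,0,-0.4],"spin":0},{"fingers":3.5,"delta_pos":[4.5,0,-1],"spin":0},{"fingers":3.5,"delta_pos":[5.5,0,-2],"spin":0},{"fingers":3.5,"delta_pos":[5.5,0,-2],"spin":0}]'
python3 - <<'E'
from kn import *
snap('side','s13')
a=cv2.imread('pics/s13.png')[190:340,150:310]
cv2.imwrite('pics/s13c.png',cv2.resize(a,None,fx=4,fy=4,interpolation=cv2.INTER_CUBIC))
E
```

```text
time_s: 16.8
tcp_pos: [0.5474, 0.1904, 0.0417]
ee_rot: [[-0.988, -0.155, -0.001], [-0.155, 0.988, -0.0], [0.001, -0.0, -1.0]]
wrist_force: [0.5, 0.2, -4.9]
gripper_width: 0.502
time_s: 17.5
tcp_pos: [0.4926, 0.1822, 0.064]
ee_rot: [[-0.988, -0.157, 0.002], [-0.157, 0.988, 0.001], [-0.002, 0.001, -1.0]]
wrist_force: [1.0, 0.5, -4.0]
gripper_width: 0.501
```

View pics/s13c.png

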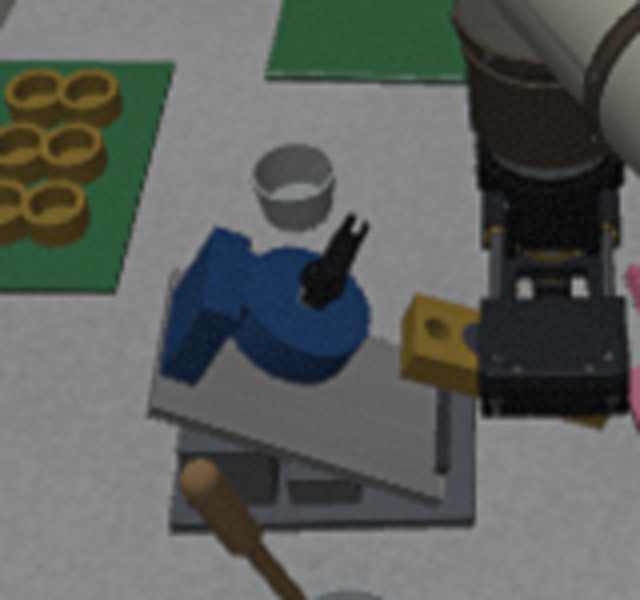

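```bash
python3 - <<'E'
from kn import *
a=cv2.imread('pics/side0.png')[170:225,205:295]
cv2.imwrite('pics/p0c.png',cv2.resize(a,None,fx=7,fy=7,interpolation=cv2.INTER_CUBIC))
a=cv2.imread('pics/top0.png')[135:225,310:385]
cv2.imwrite('pics/p0t.png',cv2.resize(a,None,fx=6,fy=6,interpolation=cv2.INTER_CUBIC))
print(rel([.640,-.182,.15],186.2))
E
```

```text
([-8.79, -38.29, -8.67], np.float64(2.8105757150318027))
```

View pics/p0c.png

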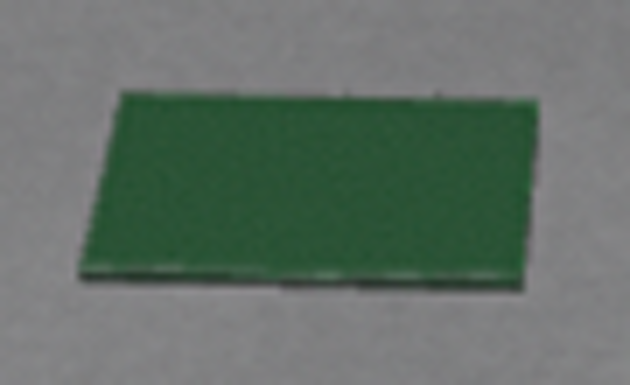

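View pics/p0t.png

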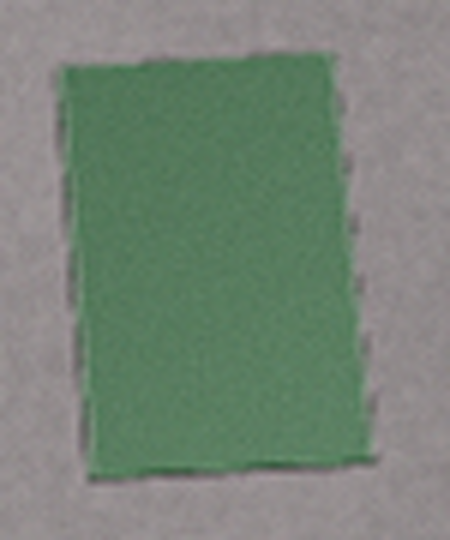

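```bash
python3 - <<'E'
from kn import *
T=[(320.3,146),(365.5,144),(372.2,211.7),(325,214)]
S=[(282.1,184.3),(222.4,183.6),(216.7,208.6),(279.7,210)]
t=np.array([onz('top',c,.006) for c in T]);print(t.round(4),t.mean(0))
s=np.array([onz('side',c,.006) for c in S]);print(s.round(4),s.mean(0))
for n,P in [('top',T),('side',S)]:
    L=np.array([[.09,.06],[.09,-.06],[-.09,-.06],[-.09,.06]]) if n=='top' else np.array([[-.09,-.06],[.09,-.06],[.09,.06],[-.09,.06]])
    f=lambda q:np.concatenate([proj(n,[q[0]+np.cos(q[2])*a-np.sin(q[2])*b,q[1]+np.sin(q[2])*a+np.cos(q[2])*b,.006])-p for (a,b),p in zip(L,P)])
    r=least_squares(f,[.65,-.18,.1]);print(n,r.x,np.degrees(r.x[2]),f(r.x).round(1))
E
```

```text
[[ 0.7382 -0.1138  0.006 ]
 [ 0.7479 -0.2291  0.006 ]
 [ 0.5713 -0.246   0.006 ]
 [ 0.5612 -0.1289  0.006 ]] [ 0.65463403 -0.17944734  0.006     ]
[[ 0.5712 -0.2418  0.006 ]
 [ 0.7487 -0.222   0.006 ]
 [ 0.737  -0.1088  0.006 ]
 [ 0.5602 -0.1261  0.006 ]] [ 0.65428453 -0.17467403  0.006     ]
top [ 0.65472161 -0.17945241  0.08889385] 5.093242469054299 [-0.8 -0.4  0.9 -0.6  0.5  0.4 -0.5  0.5]
side [ 0.65437558 -0.17509349  0.10231825] 5.862403825097626 [ 0.2 -0.4 -0.1 -0.8 -0.5  0.6  0.4  0.4]
```

```bash
python3 -m inch '[{"fingers":3.5,"delta_pos":[0,0,-2],"spin":0},{"fingers":3.5,"delta_pos":[0,0,-5],"spin":0},{"fingers":3.5,"delta_pos":[0,-1,-8],"spin":0},{"fingers":3.5,"delta_pos":[-1,-4,-9],"spin":0},{"fingers":3.5,"delta_pos":[-2,-7,-9],"spin":0},{"fingers":3.5,"delta_pos":[-3,-10,-9],"spin":0},{"fingers":3.5,"delta_pos":[-3.5,-14,-9],"spin":0},{"fingers":3.5,"delta_pos":[-4,-18,-9],"spin":0},{"fingers":3.5,"delta_pos":[-5,-22,-9],"spin":0},{"fingers":3.5,"delta_pos":[-6,-26,-9],"spin":1},{"fingers":3.5,"delta_pos":[-7,-30,-9],"spin":2},{"fingers":3.5,"delta_pos":[-8,-34,-9],"spin":2.8},{"fingers":3.5,"delta_pos":[-8.5,-37,-9],"spin":2.8},{"fingers":3.5,"delta_pos":[-8.8,-38.3,-9],"spin":2.8},{"fingers":3.5,"delta_pos":[-8.8,-38.3,-9],"spin":2.8},{"fingers":3.5,"delta_pos":[-8.8,-38.3,-9],"spin":2.8}]'
python3 - <<'E'
from kn import *
snap('side','s14');snap('wrist','w14');snap('top','t14')
np.save('c14.npy',get_calibration('wrist'),allow_pickle=True)
a=cv2.imread('pics/s14.png')[110:260,170:330]
cv2.imwrite('pics/s14c.png',cv2.resize(a,None,fx=4,fy=4,interpolation=cv2.INTER_CUBIC))
E
```

```text
time_s: 19.15
tcp_pos: [0.6396, -0.1821, 0.1514]
ee_rot: [[-0.994, -0.107, -0.001], [-0.107, 0.994, 0.001], [0.001, 0.001, -1.0]]
wrist_force: [-0.3, -0.8, -3.8]
gripper_width: 0.502
```

View pics/s14c.png

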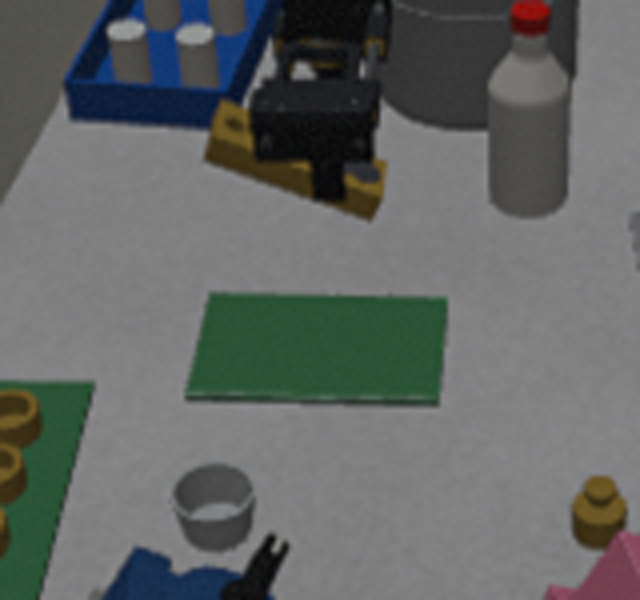

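View pics/w14.png

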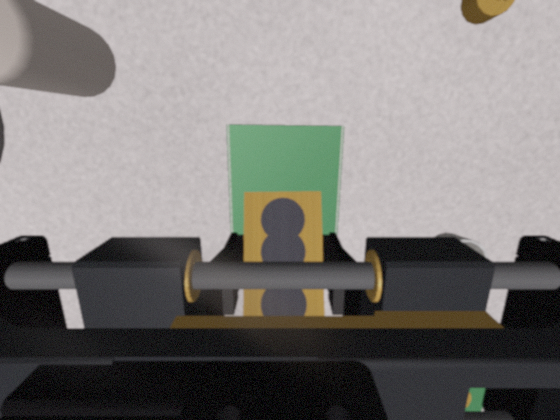

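View pics/t14.png

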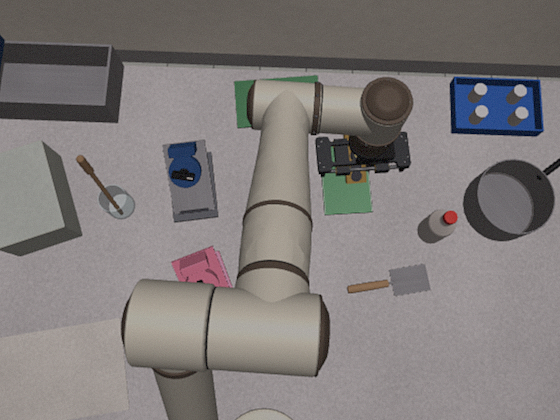

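```bash
python3 - <<'E'
from kn import *
c=np.load('c14.npy',allow_pickle=True).item(); s=sense(); R=s['ee_rot'];t=s['tcp_pos']
for al in (20,24,28):
  a=np.radians(al)
  for p in (.040,.047,.054):
    # underside point at grip: tool z +h below tcp 
    for h in (.009,):
        x=p*np.cos(a)+.022*np.sin(a); z=h+p*np.sin(a)-.022*np.cos(a)
        print(al,p,proj(None,t+R@np.array([x,0,z]),c).round(1), proj(None,t+R@np.array([p*np.cos(a),0,h+p*np.sin(a)]),c).round(1))
P=np.array([.6545,-.177]);
for off in (.010,.013): print(rel([P[0]-off,P[1]-off*.096,.06],185.5))
for f in [(205,160),(372,218),(385,165),(222,100)]: print((170+f[0]/4,110+f[1]/4))
# model project into side: near face y=+.022
for al in (20,24,28):
  a=np.radians(al)
  for p in (.045,.052):
   f=lambda l,n:(proj('side',t+R@np.array([l*np.cos(a)+n*np.sin(a),.022,.009+l*np.sin(a)-n*np.cos(a)]))-[170,110])*4
   print(al,p,f(p,0).round(),f(p,.022).round(),f(p-.12,0).round(),f(p-.12,.022).round())
E
```

```text
20 0.04 [283.6 174.4] [283.5 180.7]
20 0.047 [283.6 162.2] [283.5 169.9]
20 0.054 [283.6 150.1] [283.5 159.2]
24 0.04 [283.6 172.8] [283.5 181.5]
24 0.047 [283.6 161.1] [283.5 171.1]
24 0.054 [283.6 149.5] [283.5 160.7]
28 0.04 [283.6 171.7] [283.5 182.6]
28 0.047 [283.6 160.4] [283.5 172.5]
28 0.054 [283.6 149.4] [283.5 162.6]
([-0.5, 0.27, 9.22], np.float64(0.7410862398021436))
([-0.2, 0.28, 9.22], np.float64(0.7410862398021436))
(221.25, 150.0)
(263.0, 164.5)
(266.25, 151.25)
(225.5, 135.0)
20 0.045 [392. 223.] [402. 198.] [220. 171.] [229. 145.]
20 0.052 [402. 226.] [412. 201.] [230. 174.] [239. 148.]
24 0.045 [391. 227.] [403. 202.] [222. 165.] [233. 139.]
24 0.052 [400. 230.] [413. 206.] [232. 168.] [243. 143.]
28 0.045 [389. 230.] [403. 207.] [225. 159.] [238. 134.]
28 0.052 [398. 234.] [412. 211.] [235. 163.] [248. 139.]
```

```bash
python3 - <<'E'
from kn import *
print(rel([.6256,-.1798,.034],185.5))
E
```

```text
([1.4, 0.3, 11.82], np.float64(0.7410862398021436))
```

```bash
python3 -m inch '[{"fingers":3.5,"delta_pos":[0.7,0.2,1],"spin":0.7},{"fingers":3.5,"delta_pos":[1.4,0.3,3],"spin":0.7},{"fingers":3.5,"delta_pos":[1.4,0.3,5],"spin":0.7},{"fingers":3.5,"delta_pos":[1.4,0.3,7],"spin":0.7},{"fingers":3.5,"delta_pos":[1.4,0.3,9],"spin":0.7},{"fingers":3.5,"delta_pos":[1.4,0.3,10.5],"spin":0.7},{"fingers":3.5,"delta_pos":[1.4,0.3,11.4],"spin":0.7},{"fingers":3.5,"delta_pos":[1.4,0.3,11.4],"spin":0.7},{"fingers":3.5,"delta_pos":[1.4,0.3,11.4],"spin":0.7}]'
python3 - <<'E'
from kn import *
snap('side','s15')
a=cv2.imread('pics/s15.png')[110:260,170:330]
cv2.imwrite('pics/s15c.png',cv2.resize(a,None,fx=4,fy=4,interpolation=cv2.INTER_CUBIC))
E
```

```text
time_s: 20.2
tcp_pos: [0.6265, -0.181, 0.0388]
ee_rot: [[-0.995, -0.096, 0.001], [-0.096, 0.995, -0.0], [-0.001, -0.001, -1.0]]
wrist_force: [-0.5, 0.6, -5.8]
gripper_width: 0.502
```

View pics/s15c.png

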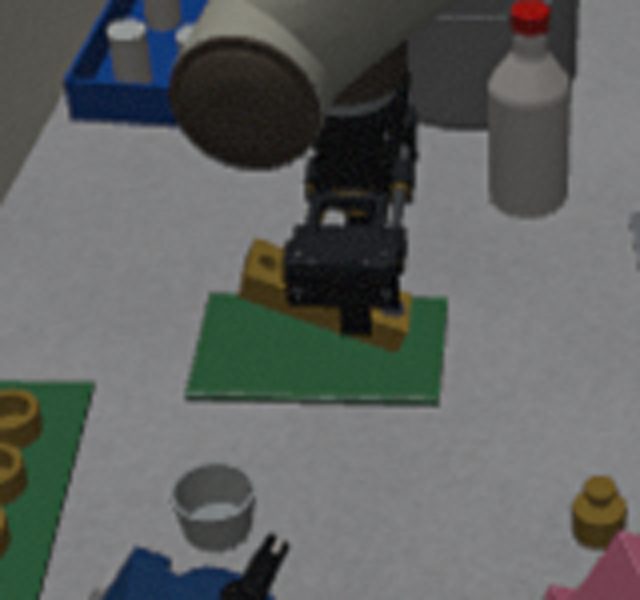

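```bash
python3 -m inch '[{"fingers":3.5,"delta_pos":[0,0,0.3],"spin":0},{"fingers":3.5,"delta_pos":[0,0,0.6],"spin":0},{"fingers":3.5,"delta_pos":[0,0,0.9],"spin":0},{"fingers":3.5,"delta_pos":[0,0,1.1],"spin":0},{"fingers":3.5,"delta_pos":[0,0,1.1],"spin":0}]';python3 -m inch '[{"fingers":3.5,"delta_pos":[0,0,0.2],"spin":0},{"fingers":3.5,"delta_pos":[0,0,0.4],"spin":0},{"fingers":3.5,"delta_pos":[0,0,0.4],"spin":0}]';python3 -m inch '[{"fingers":3.5,"delta_pos":[0,0,0.2],"spin":0},{"fingers":3.5,"delta_pos":[0,0,0.4],"spin":0},{"fingers":3.5,"delta_pos":[0,0,0.4],"spin":0}]'
```

```text
time_s: 20.75
tcp_pos: [0.6261, -0.1811, 0.0275]
ee_rot: [[-0.995, -0.095, 0.001], [-0.095, 0.995, -0.0], [-0.001, -0.0, -1.0]]
wrist_force: [0.3, 0.4, -3.3]
gripper_width: 0.503
time_s: 21.05
tcp_pos: [0.6285, -0.1811, 0.0247]
ee_rot: [[-0.995, -0.096, 0.006], [-0.096, 0.995, -0.001], [-0.006, -0.002, -1.0]]
wrist_force: [3.7, 0.6, 2.0]
gripper_width: 0.505
time_s: 21.35
tcp_pos: [0.6272, -0.1812, 0.0198]
ee_rot: [[-0.995, -0.096, 0.003], [-0.096, 0.995, -0.001], [-0.003, -0.001, -1.0]]
wrist_force: [3.6, 0.1, 2.7]
gripper_width: 0.501
```

```bash
python3 -m inch '[{"fingers":3.5,"delta_pos":[0,0,0.15],"spin":0},{"fingers":3.5,"delta_pos":[0,0,0.3],"spin":0},{"fingers":3.5,"delta_pos":[0,0,0.3],"spin":0}]'
python3 - <<'E'
from kn import *
snap('side','s16')
a=cv2.imread('pics/s16.png')[160:230,200:300]
cv2.imwrite('pics/s16c.png',cv2.resize(a,None,fx=7,fy=7,interpolation=cv2.INTER_CUBIC))
E
```

```text
time_s: 21.65
tcp_pos: [0.6247, -0.181, 0.0151]
ee_rot: [[-0.996, -0.095, -0.002], [-0.095, 0.996, 0.0], [0.002, 0.001, -1.0]]
wrist_force: [2.6, 0.7, 0.5]
gripper_width: 0.503
```

View pics/s16c.png

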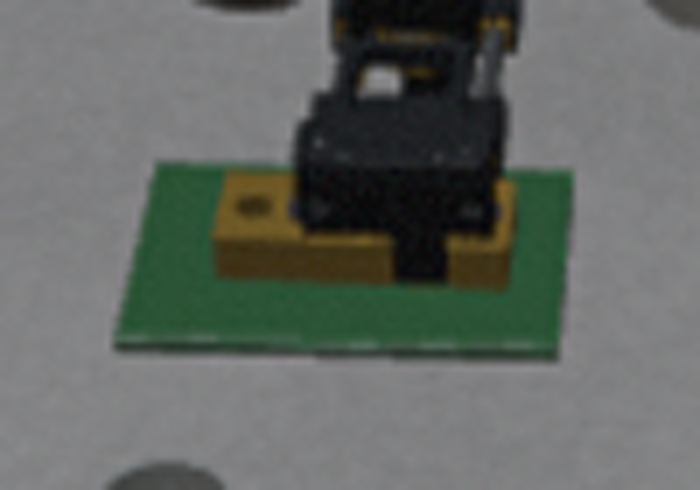

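```bash
python3 -m inch '[{"fingers":3.5,"delta_pos":[0,0,0.1],"spin":0},{"fingers":3.5,"delta_pos":[0,0,0.2],"spin":0},{"fingers":3.5,"delta_pos":[0,0,0.2],"spin":0}]'
python3 - <<'E'
from kn import *
snap('side','s17');snap('wrist','w17')
a=cv2.imread('pics/s17.png')[160:230,200:300]
cv2.imwrite('pics/s17c.png',cv2.resize(a,None,fx=7,fy=7,interpolation=cv2.INTER_CUBIC))
def M(x,y,yaw,z0=.006):
    R=np.array([[np.cos(yaw),-np.sin(yaw)],[np.sin(yaw),np.cos(yaw)]])
    out=[]
    for (a,b,c) in [(.06,.022,0),(-.06,.022,0),(.06,.022,.022),(-.06,.022,.022)]:
        p=np.append(np.array([x,y])+R@[a,b],z0+c); out.append(((proj('side',p)-[200,160])*7).round().tolist())
    return out
print(M(.6545,-.177,np.radians(5.5))); print(M(.6545,-.181,np.radians(5.5))); print(M(.6545,-.177,np.radians(3.5)))
E
```

```text
time_s: 22.0
tcp_pos: [0.625, -0.181, 0.0144]
ee_rot: [[-0.995, -0.095, -0.002], [-0.095, 0.995, 0.0], [0.002, 0.0, -1.0]]
wrist_force: [1.3, 2.1, 5.1]
gripper_width: 0.506
[[201.0, 281.0], [493.0, 288.0], [196.0, 239.0], [491.0, 246.0]]
[[203.0, 275.0], [494.0, 281.0], [198.0, 233.0], [492.0, 240.0]]
[[200.0, 278.0], [490.0, 291.0], [195.0, 236.0], [488.0, 249.0]]
```

View pics/s17c.png

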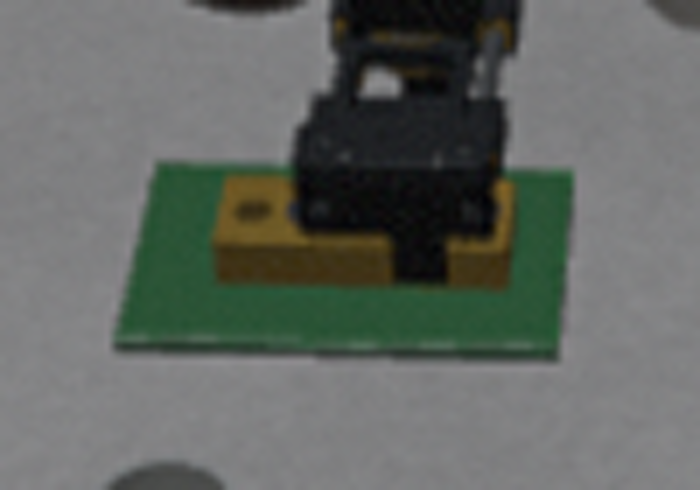

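View pics/w17.png

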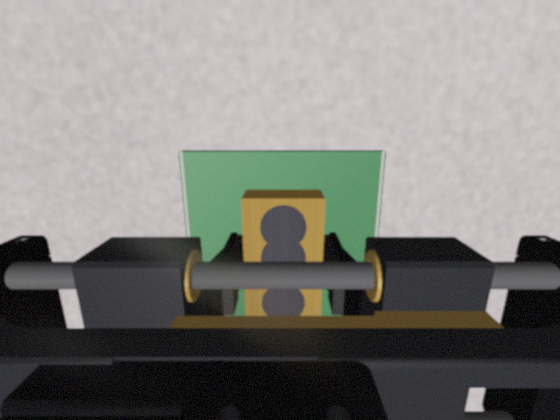

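```bash
python3 -m inch '[{"fingers":3.5,"delta_pos":[-0.2,0,-0.05],"spin":0},{"fingers":3.5,"delta_pos":[-0.45,0,-0.1],"spin":0},{"fingers":3.5,"delta_pos":[-0.7,0,-0.1],"spin":0},{"fingers":3.5,"delta_pos":[-0.7,0,-0.1],"spin":0}]'
python3 - <<'E'
from kn import *
snap('side','s18')
a=cv2.imread('pics/s18.png')[160:230,200:300]
cv2.imwrite('pics/s18c.png',cv2.resize(a,None,fx=7,fy=7,interpolation=cv2.INTER_CUBIC))
E
```

```text
time_s: 22.5
tcp_pos: [0.6278, -0.1808, 0.0144]
ee_rot: [[-0.996, -0.094, -0.011], [-0.094, 0.996, 0.0], [0.011, 0.002, -1.0]]
wrist_force: [-5.4, -0.1, 8.0]
gripper_width: 0.499
```

View pics/s18c.png

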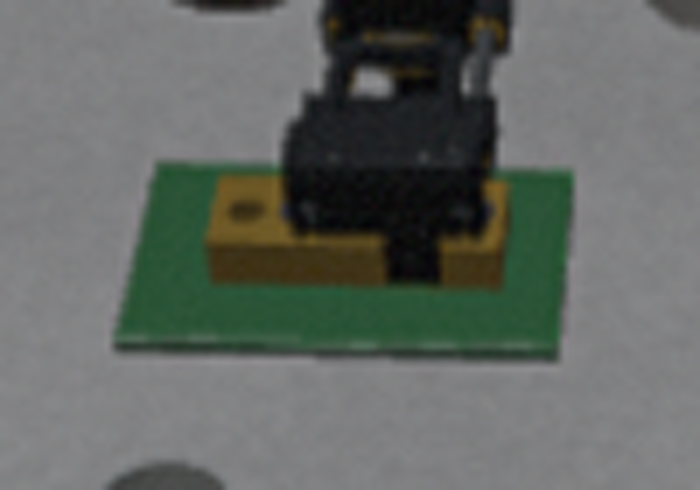

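```bash
python3 -m inch '[{"fingers":3.5,"delta_pos":[-0.15,0,-0.1],"spin":0},{"fingers":3.5,"delta_pos":[-0.3,0,-0.15],"spin":0},{"fingers":3.5,"delta_pos":[-0.3,0,-0.15],"spin":0}]'
```

```text
time_s: 22.85
tcp_pos: [0.6345, -0.1798, 0.0148]
ee_rot: [[-0.996, -0.094, -0.003], [-0.094, 0.996, 0.001], [0.003, 0.001, -1.0]]
wrist_force: [0.5, 0.9, -4.7]
gripper_width: 0.5
```

```bash
python3 -m inch '[{"fingers":3.5,"delta_pos":[0.15,0,0],"spin":0},{"fingers":3.5,"delta_pos":[0.25,0,0.1],"spin":0},{"fingers":3.5,"delta_pos":[0.25,0,0.15],"spin":0},{"fingers":3.5,"delta_pos":[0.25,0,0.15],"spin":0}]'
python3 - <<'E'
from kn import *
snap('side','s19')
a=cv2.imread('pics/s19.png')[160:230,200:300]
cv2.imwrite('pics/s19c.png',cv2.resize(a,None,fx=7,fy=7,interpolation=cv2.INTER_CUBIC))
E
```

```text
time_s: 23.25
tcp_pos: [0.633, -0.1802, 0.0148]
ee_rot: [[-0.995, -0.095, -0.001], [-0.095, 0.995, 0.0], [0.001, 0.0, -1.0]]
wrist_force: [0.5, -0.5, -5.1]
gripper_width: 0.501
```

View pics/s19c.png

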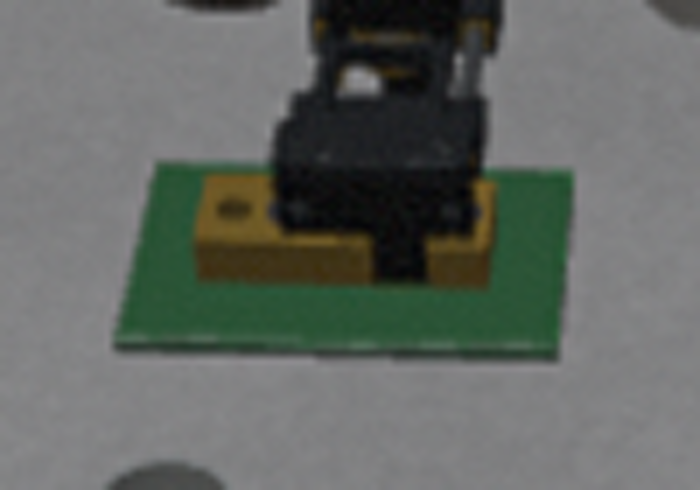

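```bash
python3 -m inch '[{"fingers":3.5,"delta_pos":[0.1,0,0.1],"spin":0},{"fingers":3.5,"delta_pos":[0.15,0,0.15],"spin":0},{"fingers":3.5,"delta_pos":[0.15,0,0.15],"spin":0}]'
```

```text
time_s: 23.6
tcp_pos: [0.6331, -0.1804, 0.0146]
ee_rot: [[-0.995, -0.096, 0.003], [-0.096, 0.995, -0.0], [-0.003, -0.001, -1.0]]
wrist_force: [2.3, 1.9, -0.1]
gripper_width: 0.502
```

Seated (vertical force ≈ 0). Release and look.

```bash
python3 -m inch '[{"fingers":4.6,"delta_pos":[0,0,0],"spin":0},{"fingers":5,"delta_pos":[0,0,0],"spin":0},{"fingers":6,"delta_pos":[0,0,0],"spin":0},{"fingers":6,"delta_pos":[0,0,0],"spin":0},{"fingers":6,"delta_pos":[0,0,-1],"spin":0},{"fingers":6,"delta_pos":[0,0,-4],"spin":0},{"fingers":6,"delta_pos":[0,0,-8],"spin":0},{"fingers":6,"delta_pos":[0,0,-12],"spin":0},{"fingers":6,"delta_pos":[8,8,-14],"spin":0},{"fingers":6,"delta_pos":[14,18,-14],"spin":0},{"fingers":6,"delta_pos":[20,22,-14],"spin":0},{"fingers":6,"delta_pos":[20,22,-14],"spin":0},{"fingers":6,"delta_pos":[20,22,-14],"spin":0}]'
python3 - <<'E'
from kn import *
snap('side','s20');snap('top','t20')
a=cv2.imread('pics/s20.png')[160:230,200:300]
cv2.imwrite('pics/s20c.png',cv2.resize(a,None,fx=7,fy=7,interpolation=cv2.INTER_CUBIC))
for n in ('top','side'):
  for t in ('mould','mould_centre','plate_top'):
    r=spot_point(n,t); print(n,t,[(np.round(np.array(d['location'])*[560,420],1).tolist(),round(d['conf'],2)) for d in r[:3]])
E
```

```text
time_s: 24.9
tcp_pos: [0.447, -0.0118, 0.1524]
ee_rot: [[-0.996, -0.095, 0.002], [-0.095, 0.996, 0.0], [-0.002, 0.0, -1.0]]
wrist_force: [0.0, 1.6, 0.8]
gripper_width: 0.686
top mould [([343.8, 173.2], 0.9), ([428.1, 231.3], 0.15)]
top mould_centre [([345.1, 174.7], 0.6), ([279.9, 261.8], 0.53)]
top plate_top [([347.9, 176.8], 0.88)]
side mould [([247.4, 196.4], 0.89)]
side mould_centre [([251.2, 194.1], 0.89)]
side plate_top [([251.3, 194.8], 0.73)]
```

View pics/s20c.png

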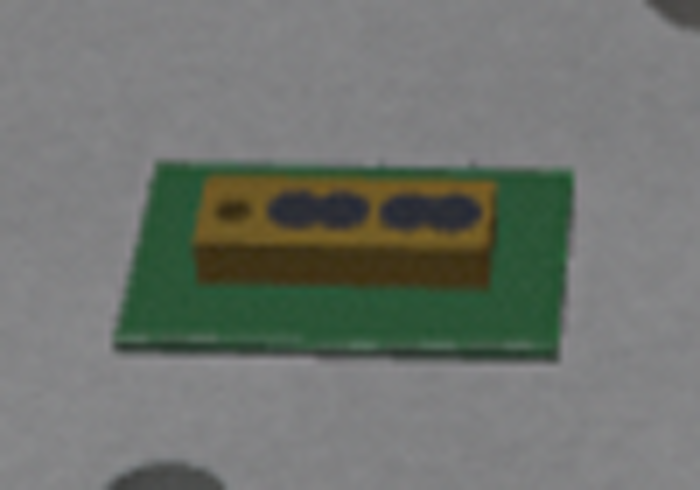

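View pics/t20.png

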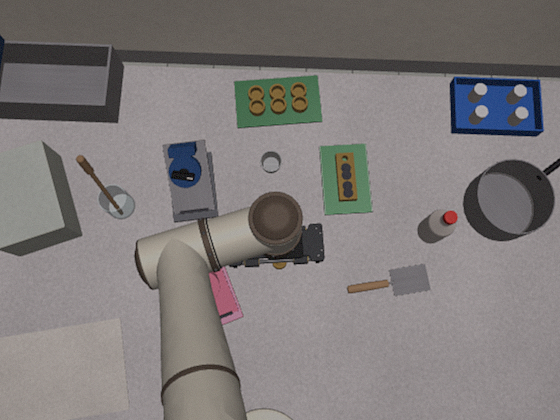

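View pics/s20.png

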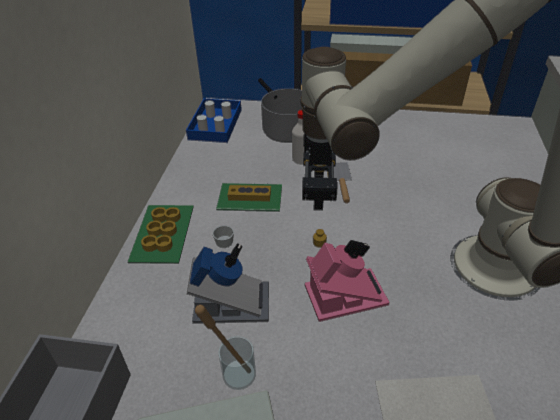

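```bash
python3 - <<'E'
from h import *
s=sense();print(s['time_s'],s['wrist_force'].round(1)); print(finish_job())
E
```

```text
25.3 [0.5 0.3 1.2]
the job is handed in; nothing more can be done
None
```

The mould is released and sits right way up on the glass plate, lengthwise and let go. I handed the job in at 25.3 s.

- **Knob:** Pushing it clockwise (seen from its outer end) met a firm stop, at 14 N with no turn. It gave anticlockwise. I backed it off about 77° (1.35 rad), measured from one wrist picture. That is slightly short of the 1.4 rad mark but leaves the nose about 4.6 mm clear, and it was left there.
- **Getting the mould out:** The tool could only point straight down, so its body could not get past the clamp head to reach the middle of the mould. Instead of sliding it out sideways, I lifted its low end over the ledge and slid it down the slope about 36 mm. I let it rest on the ledge, took a new grip nearer its middle and lifted it away.
- **Setting it down:** The mould was still tilted in the grip, so I lowered it low end first and let it turn flat against the plate. I then moved it about 8 mm to the middle; it rose slightly during that, and I set it down again before opening the fingers.
- **Last checks:** The final side and top pictures show the mould flat, with both figure-eights upward. It is within about 2 mm of the plate's middle along its length. Across the plate, the two cameras put the plate's centre 4 mm apart, so I trust that direction only to about 4 mm.
- **Surroundings:** By eye, nothing else on the bench had moved, except the brass weight in the top picture, which the arm partly hid. The gripper was clear of everything. No force I read came near the limits.

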